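# Stone the trimmed edges of a gearcase cover, then hold it over its screw holes

## Task

Dress the new green gearcase cover on the bench stone: hold its bare long edge flat against the stone's face and draw it along from the stone's left end to its right end (as the robot sees it), then turn the cover and do its bare short edge the same way. Then hold the cover level just above the gearcase, clear of the gasket, with every hole over its threaded hole so that I can start the screws; finish while still holding it there. Never let the cover touch the gearcase, and leave the jar, screwdriver, spanner and castle nut where they lie.

Things in the scene. Friction and masses are not known exactly. Their poses are not given: they have to be found in the camera images.
- cover: Loose green cast cover, 0.32 kg, lying flange down. Flange 120 (x) x 90 (y) x 7 mm; raised flat-sided middle 84 (x) x 44 (y) mm, top 33 mm above the underside: grip it across its 44 mm. Origin: centre of the underside, z up. At the start its x axis points 0.4 to 1.1 rad clockwise (from above) of world x. Four 9 mm holes at (x, y) mm: a (-51, 36), b (51, 36), c (-51, -36), d (28, -36)
- breather (a point): top of the breather (brass hexagon, steel cap, 17 mm wide) on the cover's raised middle, at (27, 0, 50) mm in the cover's frame: it shows which end is +x
- long_edge (a point): middle of the cover's bare, bright long edge (a thin bright strip runs along it on top too), at (0, 45, 3.5) mm in the cover's frame; the other long edge is painted green
- short_edge (a point): middle of the cover's bare, bright short edge, at (60, 0, 3.5) mm in the cover's frame (the breather's end); the other short edge is painted green
- cover_hole_a (a point): centre of the cover's hole a on its underside, (-51, 36, 0) mm in the cover's frame
- cover_hole_d (a point): centre of the cover's hole d on its underside, (28, -36, 0) mm in the cover's frame; d stands further in than the other three, so the cover fits one way only
- gearcase: Heavy fixed green gear casing with an open top; origin at the centre of its foot on the bench, z up. Top face 120 (x) x 90 (y) mm, covered by a brown gasket whose top is 61.5 mm above the bench; nothing of it is higher. Four 6 mm threaded holes in the cover's pattern: with the cover in place both bodies' x and y axes coincide. Steel shafts stick out to y = 79 mm and to x = 84 mm
- case_hole_a (a point): mouth of threaded hole a at gasket height, (-51, 36, 61.5) mm in the gearcase's frame
- case_hole_d (a point): mouth of threaded hole d (the odd one) at gasket height, (28, -36, 61.5) mm in the gearcase's frame
- stone: Bench stone on edge in a fixed holder, grey face, brown back. Origin: centre of its upright working face, 38 mm above the bench; the face is 150 mm long (y) and 46 mm high (z) and looks along its own -x, towards the robot within 0.2 rad; +y is the left end as the robot sees it. Rubber behind it lets it give along +x by about 1 mm per 1.5 N, at most 6 mm; it springs back
- stone_holder: the stone's fixed wooden holder; origin on the bench below the middle of the stone's face, same axes. Its base, 14 mm high, reaches 10 mm in front of the face; end blocks 34 mm high stand 78 to 90 mm left and right of the middle, 1 mm behind the face; a steel angle behind the stone is 58 mm high. Draw the cover along above the end blocks
- parts_jar: small clear jar with a black lid, 54 mm across, 78 mm high, loose; leave it
- screwdriver: screwdriver with black and orange handle, 163 mm long, loose; leave it
- spanner: combination spanner, 141 mm long, loose; leave it
- castle_nut: black castle nut, 34 mm, loose; leave it

How it is judged:
By the outcome, as a careful person would: the job done as asked, in the order asked, and still so for the second after the job is handed in, while the arm keeps its last pose, push and grip.
It also fails if it takes over 54 s, if anything falls off the work surface, if the arm or the gripper's body presses on something with over 40 N, if the wrist force passes 120 N, or if a joint passes its speed limit or range.

## Robot

A 6-joint arm with a two-finger parallel gripper is mounted at the origin on a cart in front of the work surface, level with it; the furniture and walls round the work are solid. World frame = base frame: x ahead of the robot, y to its left, z up, the work surface at z = 0. Lengths are in m, angles in degrees, forces in N, time in s.
With the tool pointing down it reaches from about 0.35 to 0.875 m from the base axis. Payload 4.2 kg.
Tool frame: the origin (TCP) lies midway between the tips of the shut fingers; the grasp point (between the pads) lies 19 mm behind it; z points along the fingers, y is the line along which they close (so a half turn about z gives the same grasp; the last joint's range is limited). The gripper opens to 87 mm and grips with 3 to 60 N. Pads are 19 mm wide; open, the fingers measure 117 mm over their backs; the gripper's body (75 mm by 190 mm) begins 51 mm behind the grasp point.
Start: joints at [-60.126, 22.042, 0.453, 0, -68.411, -14.817], TCP at [0.162, -0.604, 0.223] pointing down, gripper open.
Joint ranges: [-179.83, 179.83], [-69.29, 118.12], [-61.27, 80.66], [-181.25, 117.63], [-171.15, -9.14], [-177.46, 177.46]. Speed limits (degrees/s): [159.86, 159.86, 180, 180, 180, 180].

## Interface

Orientations are given as a 3x3 rotation matrix whose columns are the frame's x, y, z axes.
In Python, from station import * gives the robot as it stands. The module is installed in compiled form; this text tells all that it offers.
- The arm moves only by the tool servo_tool, never from a script. Its argument "deltas" is a list of rows, each an object of numbers: "tx", "ty", "tz": the shift along the tool's x, y, z in mm; "ax", "ay", "az": the turn, a rotation vector about the tool's x, y, z in rad; "claw": the finger opening in mm, from 0 to 87. In form: [{"tx": .., "ty": .., "tz": .., "ax": .., "ay": .., "az": .., "claw": ..}, ...]. A call has 1 to 12 rows; each row is the pose to reach, as a shift and turn from the pose commanded when the call began, along the tool's axes at that moment; what a row does not reach only later rows make up. A row lasts 1/12 s, in which the tool goes at most 41.7 mm and 7.16 degrees, less where a joint would pass 70% of its speed; a pose out of reach is approached as far as the arm can. A call with a gripper value outside its range is refused whole. The fingers move at their own pace and stop on an object; the grip force is fixed at half the most. Time passes only in rows, so rows that repeat a pose let the fingers close. It gives the time, the measured TCP pose, the force, the opening and the grip force at its end, in the units of the state.
- sense(): the state, without advancing time (a new reading comes with each control period).
- capture(name): name is "side" or "top" or "wrist"; returns the picture (400x640x3 uint8, blue, green, red); there is no depth.
- calibration(name): a dict with "fx", "fy", "cx", "cy" (pixels), "cam_to_world" (4x4, takes a point from camera to world coordinates); the wrist camera has in their place "hand_eye" (4x4, takes a point from camera to tool coordinates, whose origin is the TCP and whose axes are the flange's). Camera axes: x right, y down, z forward; pixel columns grow to the right and rows downward; lengths in m; the calibration is good to about 2 mm. A picture is of the moment at which its call begins: read the wrist's pose just before it. calibration takes no time and is no camera call.
- finish_job(): hands the job in; it is judged then, once.
Trained networks look in the newest picture that a camera, given by its name, has taken for a name from the list of things; names that differ only in an ending like _2 or _b are one class to them, and where a whole thing is asked for, a point or a joint stands for the part that bears it (a point fixed in the world has none). Each returns a list of dicts, best first, with "confidence" (0 to 1); they miss things now and then, are a little off and sometimes report something else, mostly with a low value. They report only what shows in the picture. A call takes as long as a camera call.
- recognise(label, camera): "xyz" ([x, y, z] in m, in the coordinates of the camera as it stood for that picture, good to about 4 mm: the middle of the surface that is visible of it).
- trace(label, camera): "mask" (400x640 bool, what is visible of it).
The state is a dict: "time_s": time; "joints": joint angles; "joint_velocities": joint speeds; "effort": joint torques, N m; "tcp_pos": TCP position; "ee_rot": TCP orientation; "wrist_force": force on the tool from outside, world axes, zero at the start; "moment": the same for the moment, N m; "gripper_width": opening from 0.0 (shut) to 1.0 (fully open); "gripper_force": force on a finger pad.
Only numpy, scipy, OpenCV 4.12 (cv2) and the standard library are available. Lean on these libraries where they do the work, as an engineer would, in place of code of your own. Each camera call takes 0.05 s, during which the arm holds its last target. There are 200 camera calls.

## Working session

There is one attempt and no reset: what is moved stays moved. The work goes in short steps, Python scripts to look and compute and a tool call to move; the robot and the scene stay as the last step left them, time stands still between calls to the robot, and variables do not carry over. Pictures are saved under pics/ and viewed, at most 10 in all, crops included, and the job is handed in when it is done.

Besides the shell and the picture viewer there is one more tool, called as name(argument=value, ...) on one line, values as JSON. servo_tool: Moves the arm, as the interface text tells. Its arguments: {"type":"object","properties":{"deltas":{"type":"array","items":{"type":"object","properties":{"tx":{"type":"number"},"ty":{"type":"number"},"tz":{"type":"number"},"ax":{"type":"number"},"ay":{"type":"number"},"az":{"type":"number"},"claw":{"type":"number"}}}}},"required":["deltas"]}

```bash
mkdir -p pics; cat > h.py <<'E'
from station import *
import numpy as np, cv2
def K(c): return np.array([[c['fx'],0,c['cx']],[0,c['fy'],c['cy']],[0,0,1.]])
def c2w(n):
    c=calibration(n)
    if n!='wrist': return np.array(c['cam_to_world'])
    s=sense(); T=np.eye(4); T[:3,:3]=s['ee_rot']; T[:3,3]=s['tcp_pos']
    return T@np.array(c['hand_eye'])
def ray(n,uv,z,M=None):
    c=calibration(n); M=c2w(n) if M is None else M
    d=M[:3,:3]@np.array([(uv[0]-c['cx'])/c['fx'],(uv[1]-c['cy'])/c['fy'],1]); o=M[:3,3]
    return o+d*(z-o[2])/d[2]
def proj(n,P,M=None):
    c=calibration(n); M=c2w(n) if M is None else M
    p=np.linalg.inv(M)@np.append(P,1); return np.array([c['fx']*p[0]/p[2]+c['cx'],c['fy']*p[1]/p[2]+c['cy']])
def rec(l,n,M=None):
    M=c2w(n) if M is None else M
    return [((M@np.append(r['xyz'],1))[:3].round(4),round(r['confidence'],2)) for r in recognise(l,n)[:2]]
E
python3 - <<'E'
from h import *
np.set_printoptions(suppress=True,precision=4)
print(sense())
for n in ['top','side']:
    cv2.imwrite(f'pics/{n}0.png',capture(n))
    print(n,calibration(n))
    for l in ['cover','breather','long_edge','short_edge','cover_hole_a','cover_hole_d','gearcase','case_hole_a','case_hole_d','stone','stone_holder','parts_jar','screwdriver','spanner','castle_nut']:
        print(l,rec(l,n))
print(calibration('wrist'))
E
```

```text
{'time_s': 0.0, 'joints': array([-60.125 ,  22.0905,   0.3792,  -0.0287, -68.4131, -14.8183]), 'joint_velocities': array([-0.1089, -0.0197, -0.0794,  0.0192,  0.0209,  0.0721]), 'effort': array([ -0.0007, -39.0671,  18.74  ,   4.2198,   0.011 ,  -0.0002]), 'tcp_pos': array([ 0.1622, -0.6029,  0.2215]), 'ee_rot': array([[-0.9657, -0.2596, -0.0007],
       [-0.2596,  0.9657,  0.0021],
       [ 0.0001,  0.0022, -1.    ]]), 'wrist_force': array([-0.8351,  0.1154, -0.3209]), 'moment': array([-0.0336,  0.0096, -0.0343]), 'gripper_force': 0.0, 'gripper_width': 0.9985643663690016}
top {'fx': 439.8731870487349, 'fy': 439.8731870487349, 'cx': 315.7045096271179, 'cy': 202.21579628628007, 'cam_to_world': array([[ 0.018 , -0.9967,  0.0792,  0.4798],
       [-0.9998, -0.0176,  0.0065,  0.1269],
       [-0.0051, -0.0793, -0.9968,  1.2124],
       [ 0.    ,  0.    ,  0.    ,  1.    ]])}
cover [(array([0.5001, 0.142 , 0.006 ]), 0.83)]
breather [(array([0.4928, 0.1469, 0.0097]), 0.8)]
long_edge [(array([0.5002, 0.1422, 0.005 ]), 0.6)]
short_edge [(array([0.4932, 0.1472, 0.007 ]), 0.97)]
cover_hole_a [
[... 1484 characters left out ...]
array([ 0.4364, -0.0121,  0.0034]), 0.25)]
stone []
stone_holder [(array([0.5773, 0.0183, 0.0267]), 0.81)]
parts_jar [(array([0.6684, 0.1205, 0.0725]), 0.82), (array([0.6249, 0.1534, 0.0246]), 0.32)]
screwdriver [(array([0.6252, 0.1541, 0.0221]), 0.69)]
spanner [(array([ 0.437 , -0.0133,  0.0041]), 0.44), (array([0.4958, 0.1621, 0.0123]), 0.33)]
castle_nut [(array([ 0.4869, -0.1682,  0.01  ]), 0.55)]
{'fx': 320.26924332040016, 'fy': 320.26924332040016, 'cx': 316.9804166510385, 'cy': 200.6743953575916, 'hand_eye': array([[ 0.0004, -0.9657, -0.2598,  0.0694],
       [ 1.    ,  0.0001,  0.0008, -0.0003],
       [-0.0008, -0.2598,  0.9657, -0.1627],
       [ 0.    ,  0.    ,  0.    ,  1.    ]])}
```

View pics/top0.png

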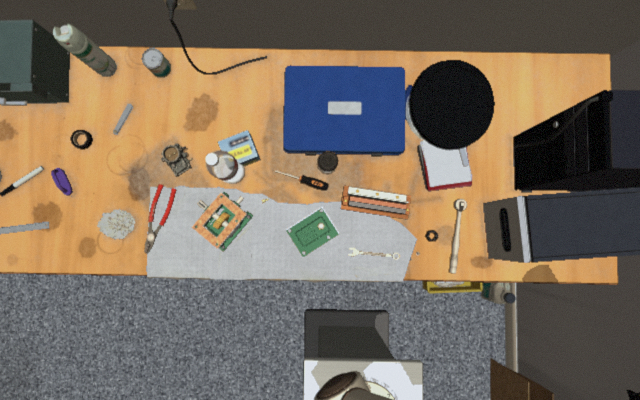

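View pics/side0.png

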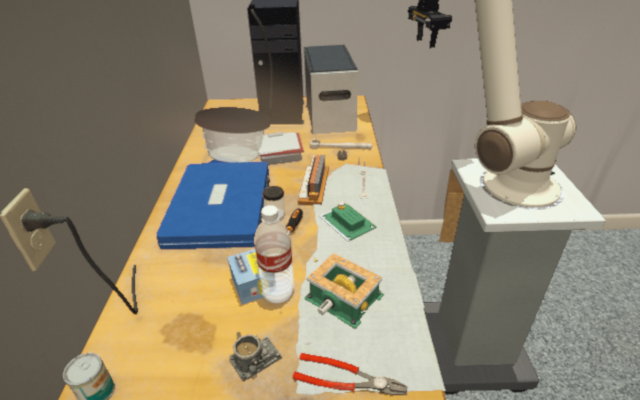

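The top view shows the cover at about (313,232), with the breather at its upper-right end, so its yaw is about -0.95 rad. The gearcase is at (223,222) and the stone at (376,201). The side view agrees. Next I'll take a wrist view over all three.

```bash
cat >> h.py <<'E'
from scipy.spatial.transform import Rotation as Ro
def Rd(yaw): # tool down, tool x at yaw (deg)
    c,s=np.cos(np.radians(yaw)),np.sin(np.radians(yaw)); return np.array([[c,s,0],[s,-c,0],[0,0,-1.]])
def delta(p,yaw,p0=None,R0=None):
    s=sense(); p0=s['tcp_pos'] if p0 is None else np.array(p0); R0=s['ee_rot'] if R0 is None else R0
    print('t',(R0.T@(np.array(p)-p0)*1000).round(1),'a',Ro.from_matrix(R0.T@Rd(yaw)).as_rotvec().round(4))
E
python3 - <<'E'
from h import *
a=([.162,-.604,.223],Rd(195.05))
delta([.38,-.15,.25],277,*a)
delta([.55,.18,.25],360,[.38,-.15,.25],Rd(277))
E
```

```text
t [-328.4  381.8  -27. ] a [ 0.      0.     -1.4303]
t [-306.8 -208.9    0. ] a [ 0.      0.     -1.4486]
```

servo_tool(deltas=[{"tx": -328, "ty": 382, "tz": -27, "az": -1.43, "claw": 87}, {"tx": -328, "ty": 382, "tz": -27, "az": -1.43, "claw": 87}, {"tx": -328, "ty": 382, "tz": -27, "az": -1.43, "claw": 87}, {"tx": -328, "ty": 382, "tz": -27, "az": -1.43, "claw": 87}, {"tx": -328, "ty": 382, "tz": -27, "az": -1.43, "claw": 87}, {"tx": -328, "ty": 382, "tz": -27, "az": -1.43, "claw": 87}, {"tx": -328, "ty": 382, "tz": -27, "az": -1.43, "claw": 87}, {"tx": -328, "ty": 382, "tz": -27, "az": -1.43, "claw": 87}, {"tx": -328, "ty": 382, "tz": -27, "az": -1.43, "claw": 87}, {"tx": -328, "ty": 382, "tz": -27, "az": -1.43, "claw": 87}, {"tx": -328, "ty": 382, "tz": -27, "az": -1.43, "claw": 87}, {"tx": -328, "ty": 382, "tz": -27, "az": -1.43, "claw": 87}])

```text
schema error: expected keys tx, ty, tz, ax, ay, az, claw
```

```bash
python3 - <<'E'
from h import *
delta([.55,.18,.25],360); print(sense()['joints'])
E
```

```text
t [-577.8  655.9  -27.5] a [-0.0000e+00 -1.0000e-04 -2.8788e+00]
[-6.01258486e+01  2.20418540e+01  4.53106372e-01  3.84019114e-04
 -6.84091279e+01 -1.48186106e+01]
```

servo_tool(deltas=[{"tx": -328, "ty": 382, "tz": -27, "ax": 0, "ay": 0, "az": -1.43, "claw": 87}, {"tx": -328, "ty": 382, "tz": -27, "ax": 0, "ay": 0, "az": -1.43, "claw": 87}, {"tx": -328, "ty": 382, "tz": -27, "ax": 0, "ay": 0, "az": -1.43, "claw": 87}, {"tx": -328, "ty": 382, "tz": -27, "ax": 0, "ay": 0, "az": -1.43, "claw": 87}, {"tx": -328, "ty": 382, "tz": -27, "ax": 0, "ay": 0, "az": -1.43, "claw": 87}, {"tx": -328, "ty": 382, "tz": -27, "ax": 0, "ay": 0, "az": -1.43, "claw": 87}, {"tx": -328, "ty": 382, "tz": -27, "ax": 0, "ay": 0, "az": -1.43, "claw": 87}, {"tx": -328, "ty": 382, "tz": -27, "ax": 0, "ay": 0, "az": -1.43, "claw": 87}, {"tx": -328, "ty": 382, "tz": -27, "ax": 0, "ay": 0, "az": -1.43, "claw": 87}, {"tx": -328, "ty": 382, "tz": -27, "ax": 0, "ay": 0, "az": -1.43, "claw": 87}, {"tx": -328, "ty": 382, "tz": -27, "ax": 0, "ay": 0, "az": -1.43, "claw": 87}, {"tx": -328, "ty": 382, "tz": -27, "ax": 0, "ay": 0, "az": -1.43, "claw": 87}])

```text
time_s: 2.6
tcp_pos: [0.3784, -0.1513, 0.25]
ee_rot: [[0.127, -0.992, 0.002], [-0.992, -0.127, -0.0], [0.0, -0.002, -1.0]]
wrist_force: [1.3, -1.1, -0.6]
gripper_width: 0.998
gripper_force: 0.0
```

```bash
python3 - <<'E'
from h import *
s=sense();print(s['joints'],s['tcp_pos'],s['time_s']);delta([.38,-.15,.25],277); delta([.55,.18,.25],360)
E
```

```text
[ 1.30286602e+00 -1.23180041e+00 -2.48374329e+01  9.29798821e-03
 -6.62969280e+01  5.98798805e+00] [ 0.37843047 -0.15128014  0.25002645] 2.6
t [-1.1 -1.7  0. ] a [-0.0017 -0.0003  0.0051]
t [-3.068e+02 -2.122e+02  3.000e-01] a [-1.1000e-03 -1.5000e-03 -1.4435e+00]
```

servo_tool(deltas=[{"tx": -307, "ty": -210, "tz": 0, "ax": 0, "ay": 0, "az": -1.45, "claw": 87}, {"tx": -307, "ty": -210, "tz": 0, "ax": 0, "ay": 0, "az": -1.45, "claw": 87}, {"tx": -307, "ty": -210, "tz": 0, "ax": 0, "ay": 0, "az": -1.45, "claw": 87}, {"tx": -307, "ty": -210, "tz": 0, "ax": 0, "ay": 0, "az": -1.45, "claw": 87}, {"tx": -307, "ty": -210, "tz": 0, "ax": 0, "ay": 0, "az": -1.45, "claw": 87}, {"tx": -307, "ty": -210, "tz": 0, "ax": 0, "ay": 0, "az": -1.45, "claw": 87}, {"tx": -307, "ty": -210, "tz": 0, "ax": 0, "ay": 0, "az": -1.45, "claw": 87}, {"tx": -307, "ty": -210, "tz": 0, "ax": 0, "ay": 0, "az": -1.45, "claw": 87}, {"tx": -307, "ty": -210, "tz": 0, "ax": 0, "ay": 0, "az": -1.45, "claw": 87}, {"tx": -307, "ty": -210, "tz": 0, "ax": 0, "ay": 0, "az": -1.45, "claw": 87}, {"tx": -307, "ty": -210, "tz": 0, "ax": 0, "ay": 0, "az": -1.45, "claw": 87}, {"tx": -307, "ty": -210, "tz": 0, "ax": 0, "ay": 0, "az": -1.45, "claw": 87}])

```text
time_s: 3.6
tcp_pos: [0.5493, 0.178, 0.2487]
ee_rot: [[1.0, 0.008, -0.001], [0.008, -1.0, -0.001], [-0.001, 0.001, -1.0]]
wrist_force: [0.8, -0.1, -0.8]
gripper_width: 0.998
gripper_force: 0.0
```

```bash
python3 - <<'E'
from h import *
s=sense();M=c2w('wrist');np.save('M1.npy',M);im=capture('wrist');cv2.imwrite('pics/w1.png',im);print(s['joints'],s['tcp_pos'],s['ee_rot'].round(4),s['time_s'])
for l in ['cover','breather','long_edge','short_edge','cover_hole_a','gearcase','case_hole_a','stone','stone_holder']:
    print(l,rec(l,'wrist',M))
E
```

```text
[ 3.40224085e+01  1.64431209e+01 -3.98644678e+00 -1.95464877e-03
 -6.96273143e+01  5.64311137e+01] [0.54928869 0.17801987 0.24869763] [[ 1.0e+00  7.9e-03 -8.0e-04]
 [ 7.9e-03 -1.0e+00 -5.0e-04]
 [-8.0e-04  5.0e-04 -1.0e+00]] 3.6
cover [(array([0.5033, 0.1447, 0.0108]), 0.74)]
breather [(array([0.5016, 0.1454, 0.0071]), 0.7)]
long_edge [(array([0.5029, 0.1445, 0.0124]), 0.68)]
short_edge [(array([0.5067, 0.1448, 0.0084]), 0.94), (array([ 0.4404, -0.0079,  0.0099]), 0.3)]
cover_hole_a [(array([0.5046, 0.1469, 0.0089]), 0.85)]
gearcase [(array([0.5366, 0.3809, 0.0543]), 0.82)]
case_hole_a [(array([0.5322, 0.3781, 0.0542]), 0.7)]
stone [(array([ 0.5703, -0.0184,  0.0587]), 0.67)]
stone_holder [(array([ 0.5842, -0.016 ,  0.0374]), 0.83)]
```

View pics/w1.png

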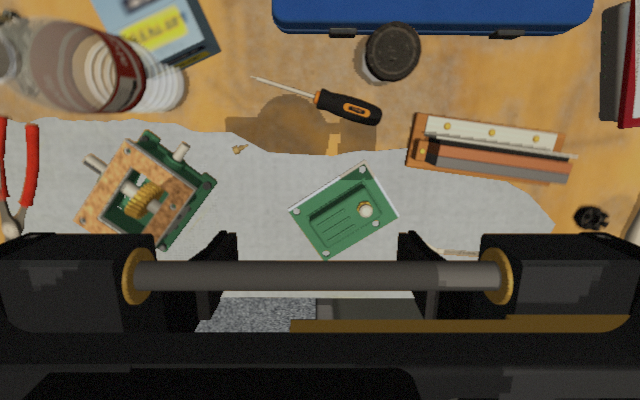

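The wrist view shows the cover at about (345,210), with the bright long edge facing up-left and the breather at (366,210). The gearcase is at (145,190) and the stone at (490,150). I'll zoom in for hole positions.

```bash
python3 - <<'E'
import cv2,numpy as np
im=cv2.imread('pics/w1.png')
def z(x,y,w,h,k=5): 
    return cv2.resize(im[y:y+h,x:x+w],None,fx=k,fy=k,interpolation=cv2.INTER_CUBIC)
a=z(275,155,132,110,3); b=z(70,125,150,130,3); c=z(400,105,180,85,4)
o=np.zeros((330+60+340,850,3),np.uint8)[:600+130]
o=np.zeros((740,860,3),np.uint8);o[:330,:396]=a;o[:390,405:855]=b;o[395:735,:720]=c
cv2.imwrite('pics/z1.png',cv2.resize(o[:735],(700,598)))
E
```

```text
(no output)
```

View pics/z1.png

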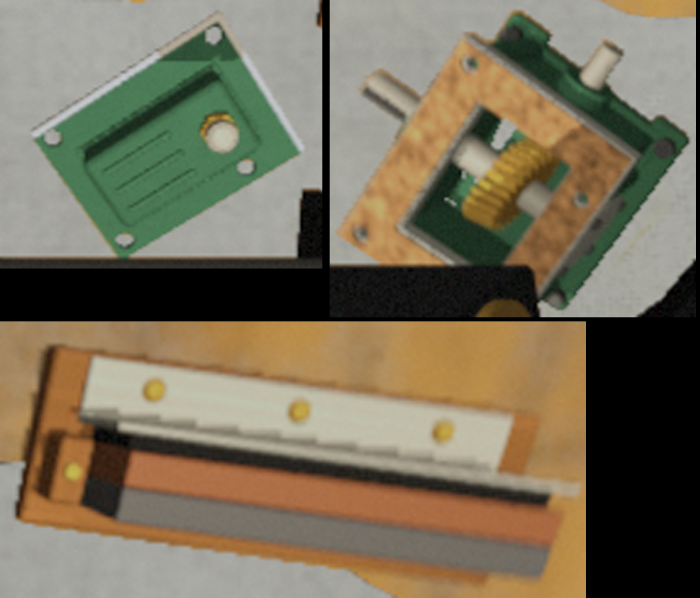

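```bash
cat > m1.py <<'E'
from h import *
from scipy.optimize import least_squares
M=np.load('M1.npy')
def fit(names,uv,z,M=M,n='wrist',hp=dict(a=(-51,36),b=(51,36),c=(-51,-36),d=(28,-36))):
    W=np.array([ray(n,q,z,M)[:2] for q in uv]); L=np.array([hp[k] for k in names])/1000.
    f=lambda p:(L@np.array([[np.cos(p[2]),np.sin(p[2])],[-np.sin(p[2]),np.cos(p[2])]])+p[:2]-W).ravel()
    r=min((least_squares(f,[*W.mean(0),t]) for t in (-1,1,3)),key=lambda r:r.cost)
    print(r.x[:2].round(4),'yaw',np.degrees(r.x[2]).round(2),'res mm',(r.fun*1000).round(1)); return r.x
if __name__=='__main__':
    fit('bacd',[(362.2,169.3),(296.3,211.1),(325.8,253.3),(375.7,223.4)],.007)
    fit('bda',[(127.5,150.4),(173.3,206.5),(82.8,220.4)],.0615)
    P=[ray('wrist',q,.061,M) for q in [(436.2,164.4),(565.8,183.8)]]; d=P[0]-P[1]
    print(P,np.linalg.norm(d),'stone yaw',np.degrees(np.arctan2(-d[0],d[1])), (P[0]+P[1])/2)
E
python3 m1.py
```

```text
[0.4962 0.1428] yaw -56.26 res mm [ 0.1 -0.3 -0.2  0.1  0.  -0.   0.1  0.2]
[0.5194 0.3874] yaw -38.17 res mm [-0.3 -0.1  0.2  0.3  0.1 -0.3]
[array([0.56953071, 0.04731089, 0.061     ]), array([ 0.54895477, -0.09980845,  0.061     ])] 0.14855123449613694 stone yaw -7.961676214651367 [ 0.55924274 -0.02624878  0.061     ]
```

```bash
python3 - <<'E'
from h import *
delta([.4962,.1428,.05],-56.26)
E
```

```text
t [-53.   34.1 199.4] a [-2.000e-04 -1.000e-04  9.824e-01]
```

servo_tool(deltas=[{"tx": -53, "ty": 34, "tz": 100, "ax": 0, "ay": 0, "az": 0.982, "claw": 70}, {"tx": -53, "ty": 34, "tz": 150, "ax": 0, "ay": 0, "az": 0.982, "claw": 70}, {"tx": -53, "ty": 34, "tz": 199, "ax": 0, "ay": 0, "az": 0.982, "claw": 70}, {"tx": -53, "ty": 34, "tz": 199, "ax": 0, "ay": 0, "az": 0.982, "claw": 70}, {"tx": -53, "ty": 34, "tz": 199, "ax": 0, "ay": 0, "az": 0.982, "claw": 70}, {"tx": -53, "ty": 34, "tz": 199, "ax": 0, "ay": 0, "az": 0.982, "claw": 70}, {"tx": -53, "ty": 34, "tz": 199, "ax": 0, "ay": 0, "az": 0.982, "claw": 70}, {"tx": -53, "ty": 34, "tz": 199, "ax": 0, "ay": 0, "az": 0.982, "claw": 70}, {"tx": -53, "ty": 34, "tz": 199, "ax": 0, "ay": 0, "az": 0.982, "claw": 70}, {"tx": -53, "ty": 34, "tz": 199, "ax": 0, "ay": 0, "az": 0.982, "claw": 70}, {"tx": -53, "ty": 34, "tz": 199, "ax": 0, "ay": 0, "az": 0.982, "claw": 70}])

```text
time_s: 5.02
tcp_pos: [0.4964, 0.1431, 0.0506]
ee_rot: [[0.558, -0.83, 0.001], [-0.83, -0.558, 0.0], [0.0, -0.001, -1.0]]
wrist_force: [0.4, 0.3, 0.0]
gripper_width: 0.805
gripper_force: 0.0
```

```bash
python3 - <<'E'
from h import *
s=sense();print(s['tcp_pos'],s['wrist_force'])
delta([.4962,.1428,.01],-56.26)
np.save('M2.npy',c2w('wrist'));cv2.imwrite('pics/w2.png',capture('wrist'))
M=np.load('M2.npy')
for q in [(51,36),(28,-36),(-51,36)]:
    t=np.radians(-56.26);x,y=np.array(q)/1000
    print(q,proj('wrist',[.4962+x*np.cos(t)-y*np.sin(t),.1428+x*np.sin(t)+y*np.cos(t),.007],M).round(1))
E
```

```text
[0.49640037 0.14308813 0.05058932] [0.43031579 0.26536542 0.02535357]
t [ 0.1  0.4 40.6] a [-0.0007 -0.      0.0033]
(51, 36) [263.7 147.4]
(28, -36) [374.6 183.1]
(-51, 36) [269.3 290. ]
```

View pics/w2.png

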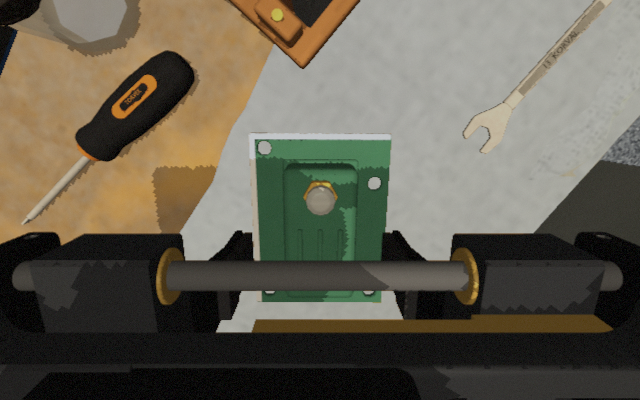

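The cover is between the fingers, with hole b at (265,148) and hole d at (375,183), within 1.5 px of the prediction. I'll descend and grip.

servo_tool(deltas=[{"tx": 0, "ty": 0.4, "tz": 25, "ax": 0, "ay": 0, "az": 0.003, "claw": 70}, {"tx": 0, "ty": 0.4, "tz": 40.6, "ax": 0, "ay": 0, "az": 0.003, "claw": 70}, {"tx": 0, "ty": 0.4, "tz": 40.6, "ax": 0, "ay": 0, "az": 0.003, "claw": 55}, {"tx": 0, "ty": 0.4, "tz": 40.6, "ax": 0, "ay": 0, "az": 0.003, "claw": 30}, {"tx": 0, "ty": 0.4, "tz": 40.6, "ax": 0, "ay": 0, "az": 0.003, "claw": 30}, {"tx": 0, "ty": 0.4, "tz": 40.6, "ax": 0, "ay": 0, "az": 0.003, "claw": 30}, {"tx": 0, "ty": 0.4, "tz": 40.6, "ax": 0, "ay": 0, "az": 0.003, "claw": 30}, {"tx": 0, "ty": 0.4, "tz": 40.6, "ax": 0, "ay": 0, "az": 0.003, "claw": 30}, {"tx": 0, "ty": 0.4, "tz": 40.6, "ax": 0, "ay": 0, "az": 0.003, "claw": 30}])

```text
time_s: 5.82
tcp_pos: [0.4957, 0.1427, 0.0102]
ee_rot: [[0.554, -0.833, 0.0], [-0.833, -0.554, 0.0], [0.0, -0.0, -1.0]]
wrist_force: [-1.2, -0.3, 3.6]
gripper_width: 0.503
gripper_force: 30.0
```

```bash
python3 - <<'E'
from h import *
s=sense();print(s['tcp_pos'],s['wrist_force'],s['gripper_width']*87,s['gripper_force'],s['time_s'])
# stone frame
t=np.radians(-7.96);X=np.array([np.cos(t),np.sin(t),0]);Y=np.array([-np.sin(t),np.cos(t),0]);F=np.array([.5592,-.0262,0])
p=F+75*Y/1000-.057*X+[0,0,.055]; print(p)
delta(p+[0,0,.035],-97.96); delta(p,-97.96)
E
```

```text
[0.49573084 0.14267257 0.01024867] [-1.22514373 -0.26135588  3.60751722] 43.803723891295405 29.999859337694943 5.8167
[0.51313533 0.05597083 0.055     ]
t [ 81.8  33.5 -79.8] a [-0.    -0.     0.726]
t [ 81.8  33.5 -44.8] a [-0.    -0.     0.726]
```

servo_tool(deltas=[{"tx": 0, "ty": 0, "tz": -30, "ax": 0, "ay": 0, "az": 0, "claw": 30}, {"tx": 10, "ty": 4, "tz": -60, "ax": 0, "ay": 0, "az": 0.1, "claw": 30}, {"tx": 30, "ty": 12, "tz": -80, "ax": 0, "ay": 0, "az": 0.22, "claw": 30}, {"tx": 55, "ty": 22, "tz": -80, "ax": 0, "ay": 0, "az": 0.34, "claw": 30}, {"tx": 75, "ty": 30, "tz": -80, "ax": 0, "ay": 0, "az": 0.46, "claw": 30}, {"tx": 85, "ty": 34, "tz": -80, "ax": 0, "ay": 0, "az": 0.58, "claw": 30}, {"tx": 85, "ty": 34, "tz": -80, "ax": 0, "ay": 0, "az": 0.7, "claw": 30}, {"tx": 85, "ty": 34, "tz": -80, "ax": 0, "ay": 0, "az": 0.726, "claw": 30}, {"tx": 85, "ty": 34, "tz": -80, "ax": 0, "ay": 0, "az": 0.726, "claw": 30}, {"tx": 85, "ty": 34, "tz": -80, "ax": 0, "ay": 0, "az": 0.726, "claw": 30}])

```text
time_s: 6.65
tcp_pos: [0.5142, 0.053, 0.0893]
ee_rot: [[-0.138, -0.99, -0.001], [-0.99, 0.138, -0.0], [0.0, 0.001, -1.0]]
wrist_force: [1.0, -0.6, -3.3]
gripper_width: 0.498
gripper_force: 30.0
```

```bash
cat >> h.py <<'E'
t=np.radians(-7.96);X=np.array([np.cos(t),np.sin(t),0]);Y=np.array([-np.sin(t),np.cos(t),0]);F=np.array([.5592,-.0262,0])
E
python3 - <<'E'
from h import *
s=sense();print(s['tcp_pos'],s['wrist_force'],s['moment'],s['gripper_width']*87,s['gripper_force'],s['time_s'])
p=F+.070*Y-.052*X+[0,0,.055]; print(p)
delta(p,-97.96); 
np.save('M3.npy',c2w('wrist'));cv2.imwrite('pics/w3.png',capture('wrist'))
E
```

```text
[0.51420695 0.05301707 0.08927306] [ 1.03411679 -0.63014417 -3.29883625] [ 0.00859254  0.0500983  -0.00558557] 43.286174873579135 30.000089923851192 6.65
[0.51739474 0.0503266  0.055     ]
t [ 2.2 -3.6 34.3] a [ 0.0009 -0.0001  0.0005]
```

View pics/w3.png

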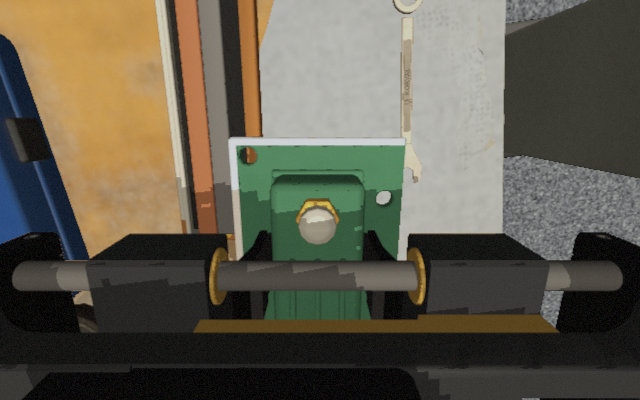

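The cover is held square, with hole b at (249,156) and hole d at (383,198). The stone face (dark edge) runs parallel at column ~225.

```bash
python3 - <<'E'
from h import *
im=cv2.imread('pics/w3.png'); 
H=np.array(calibration('wrist')['hand_eye'])
for zz in (.002,.003,.004):
    B,D=[ray('wrist',q,zz,H)*1000 for q in [(249,156),(383.5,198)]]
    # ideal: tool x=cover x, tool y=-cover y : b=(51,-36) d=(28,36)
    ang=np.degrees(np.arctan2(*(D-B)[:2][::-1])-np.arctan2(72,-23)); print(zz,B[:2].round(1),D[:2].round(1),'yaw err',ang.round(2),'len',np.linalg.norm((D-B)[:2]),'ideal',np.hypot(72,23),'mid off',((B+D)/2)[:2]-[39.5,0])
E
```

```text
0.002 [ 49.9 -36.4] [27.6 33.8] yaw err -0.13 len 73.71773429444947 ideal 75.58438992278762 mid off [-0.73949145 -1.29401685]
0.003 [ 49.8 -36.6] [27.4 34.1] yaw err -0.13 len 74.16524840479852 ideal 75.58438992278762 mid off [-0.93311726 -1.29171614]
0.004 [ 49.6 -36.9] [27.1 34.3] yaw err -0.13 len 74.6127625151476 ideal 75.58438992278762 mid off [-1.12674308 -1.28941544]
```

servo_tool(deltas=[{"tx": 2, "ty": -3.6, "tz": 20, "ax": 0, "ay": 0, "az": 0, "claw": 30}, {"tx": 2, "ty": -3.6, "tz": 34, "ax": 0, "ay": 0, "az": 0, "claw": 30}, {"tx": 2, "ty": -5.6, "tz": 34, "ax": 0, "ay": 0, "az": 0, "claw": 30}, {"tx": 2, "ty": -7.6, "tz": 34, "ax": 0, "ay": 0, "az": 0, "claw": 30}, {"tx": 2, "ty": -8.6, "tz": 34, "ax": 0, "ay": 0, "az": 0, "claw": 30}, {"tx": 2, "ty": -8.6, "tz": 34, "ax": 0, "ay": 0, "az": 0, "claw": 30}])

```text
time_s: 7.2
tcp_pos: [0.5219, 0.0499, 0.0557]
ee_rot: [[-0.139, -0.99, -0.002], [-0.99, 0.139, -0.0], [0.0, 0.002, -1.0]]
wrist_force: [-3.6, -0.2, -3.4]
gripper_width: 0.504
gripper_force: 29.8
```

servo_tool(deltas=[{"tx": 2, "ty": 0, "tz": 0, "ax": 0, "ay": 0, "az": 0, "claw": 30}, {"tx": 6, "ty": 0, "tz": 0, "ax": 0, "ay": 0, "az": 0, "claw": 30}, {"tx": 12, "ty": 0, "tz": 0, "ax": 0, "ay": 0, "az": 0, "claw": 30}, {"tx": 18, "ty": 0, "tz": 0, "ax": 0, "ay": 0, "az": 0, "claw": 30}, {"tx": 24, "ty": 0, "tz": 0, "ax": 0, "ay": 0, "az": 0, "claw": 30}, {"tx": 30, "ty": 0, "tz": 0, "ax": 0, "ay": 0, "az": 0, "claw": 30}])

```text
time_s: 7.7
tcp_pos: [0.5184, 0.0196, 0.0558]
ee_rot: [[-0.139, -0.99, -0.0], [-0.99, 0.139, 0.0], [-0.0, 0.0, -1.0]]
wrist_force: [-3.0, 3.3, -2.0]
gripper_width: 0.506
gripper_force: 29.9
```

```bash
cat >> h.py <<'E'
def st():
    s=sense(); d=s['tcp_pos']-F; f=s['wrist_force']
    print('stone xy mm',(d@X*1000).round(1),(d@Y*1000).round(1),'z',s['tcp_pos'][2].round(4),'F stone',(f@X).round(1),(f@Y).round(1),f[2].round(1),'M',s['moment'].round(2),'yaw',np.degrees(np.arctan2(s['ee_rot'][1,0],s['ee_rot'][0,0])).round(2),'tilt',s['ee_rot'][:2,2].round(4),s['time_s'])
E
python3 -c "
from h import *
st()"
```

```text
stone xy mm -46.8 39.7 z 0.0558 F stone -3.4 2.9 -2.0 M [ 0.84  1.24 -0.13] yaw -97.97 tilt [-0.0003  0.    ] 7.7
```

servo_tool(deltas=[{"tx": 6, "ty": 0, "tz": 0, "ax": 0, "ay": 0, "az": 0, "claw": 30}, {"tx": 12, "ty": 0, "tz": 0, "ax": 0, "ay": 0, "az": 0, "claw": 30}, {"tx": 18, "ty": 0, "tz": 0, "ax": 0, "ay": 0, "az": 0, "claw": 30}, {"tx": 24, "ty": 0, "tz": 0, "ax": 0, "ay": 0, "az": 0, "claw": 30}, {"tx": 30, "ty": 0, "tz": 0, "ax": 0, "ay": 0, "az": 0, "claw": 30}, {"tx": 36, "ty": 0, "tz": 0, "ax": 0, "ay": 0, "az": 0, "claw": 30}, {"tx": 42, "ty": 0, "tz": 0, "ax": 0, "ay": 0, "az": 0, "claw": 30}, {"tx": 48, "ty": 0, "tz": 0, "ax": 0, "ay": 0, "az": 0, "claw": 30}, {"tx": 54, "ty": 0, "tz": 0, "ax": 0, "ay": 0, "az": 0, "claw": 30}, {"tx": 60, "ty": 0, "tz": 0, "ax": 0, "ay": 0, "az": 0, "claw": 30}])

```text
time_s: 8.53
tcp_pos: [0.5103, -0.0398, 0.0557]
ee_rot: [[-0.139, -0.99, -0.0], [-0.99, 0.139, -0.0], [0.0, 0.0, -1.0]]
wrist_force: [-3.4, 2.1, -2.5]
gripper_width: 0.502
gripper_force: 29.9
```

```bash
python3 -c "
from h import *
st()"
```

```text
stone xy mm -46.6 -20.2 z 0.0557 F stone -3.6 1.6 -2.5 M [ 0.77  1.21 -0.11] yaw -97.96 tilt [-0.0001 -0.0001] 8.5333
```

servo_tool(deltas=[{"tx": 6, "ty": 0, "tz": 0, "ax": 0, "ay": 0, "az": 0, "claw": 30}, {"tx": 12, "ty": 0, "tz": 0, "ax": 0, "ay": 0, "az": 0, "claw": 30}, {"tx": 18, "ty": 0, "tz": 0, "ax": 0, "ay": 0, "az": 0, "claw": 30}, {"tx": 24, "ty": 0, "tz": 0, "ax": 0, "ay": 0, "az": 0, "claw": 30}, {"tx": 30, "ty": 0, "tz": 0, "ax": 0, "ay": 0, "az": 0, "claw": 30}, {"tx": 36, "ty": 0, "tz": 0, "ax": 0, "ay": 0, "az": 0, "claw": 30}, {"tx": 42, "ty": 0, "tz": 0, "ax": 0, "ay": 0, "az": 0, "claw": 30}, {"tx": 48, "ty": 0, "tz": 0, "ax": 0, "ay": 0, "az": 0, "claw": 30}, {"tx": 52, "ty": 0, "tz": 0, "ax": 0, "ay": 0, "az": 0, "claw": 30}, {"tx": 52, "ty": 0, "tz": 0, "ax": 0, "ay": 0, "az": 0, "claw": 30}])

```text
time_s: 9.37
tcp_pos: [0.5029, -0.0917, 0.0557]
ee_rot: [[-0.139, -0.99, -0.001], [-0.99, 0.139, -0.001], [0.001, 0.0, -1.0]]
wrist_force: [-4.0, -1.8, -3.3]
gripper_width: 0.505
gripper_force: 29.9
```

```bash
python3 -c "
from h import *
st()
p=F+.07*Y-.075*X+[0,0,.09]
delta(p,-7.96);delta(F-.072*Y-.12*X+[0,0,.09],-7.96); delta(F+.07*Y-.066*X+[0,0,.0555],-7.96)"
```

```text
stone xy mm -46.7 -72.7 z 0.0557 F stone -3.7 -2.3 -3.3 M [-0.36  1.12 -0.06] yaw -98.02 tilt [-0.0005 -0.0006] 9.3667
t [-142.7   28.5  -34.3] a [ 9.0000e-04 -2.0000e-04 -1.5718e+00]
t [ -0.6  73.3 -34.2] a [ 9.0000e-04 -2.0000e-04 -1.5718e+00]
t [-142.7   19.5    0.2] a [ 9.0000e-04 -2.0000e-04 -1.5718e+00]
```

servo_tool(deltas=[{"tx": 0, "ty": 15, "tz": 0, "ax": 0, "ay": 0, "az": 0, "claw": 30}, {"tx": 0, "ty": 45, "tz": -15, "ax": 0, "ay": 0, "az": -0.1, "claw": 30}, {"tx": -15, "ty": 73, "tz": -34, "ax": 0, "ay": 0, "az": -0.22, "claw": 30}, {"tx": -35, "ty": 73, "tz": -34, "ax": 0, "ay": 0, "az": -0.34, "claw": 30}, {"tx": -55, "ty": 73, "tz": -34, "ax": 0, "ay": 0, "az": -0.46, "claw": 30}, {"tx": -75, "ty": 73, "tz": -34, "ax": 0, "ay": 0, "az": -0.58, "claw": 30}, {"tx": -90, "ty": 73, "tz": -34, "ax": 0, "ay": 0, "az": -0.7, "claw": 30}, {"tx": -105, "ty": 73, "tz": -34, "ax": 0, "ay": 0, "az": -0.82, "claw": 30}, {"tx": -120, "ty": 73, "tz": -34, "ax": 0, "ay": 0, "az": -0.94, "claw": 30}, {"tx": -130, "ty": 70, "tz": -34, "ax": 0, "ay": 0, "az": -1.06, "claw": 30}, {"tx": -142, "ty": 60, "tz": -34, "ax": 0, "ay": 0, "az": -1.18, "claw": 30}, {"tx": -142, "ty": 50, "tz": -34, "ax": 0, "ay": 0, "az": -1.3, "claw": 30}])

```text
time_s: 10.37
tcp_pos: [0.4768, 0.0594, 0.091]
ee_rot: [[0.921, -0.39, 0.007], [-0.39, -0.921, 0.002], [0.006, -0.005, -1.0]]
wrist_force: [-0.3, -0.0, -2.3]
gripper_width: 0.503
gripper_force: 29.9
```

```bash
python3 -c "
from h import *
st()
delta(F+.07*Y-.068*X+[0,0,.0555],-7.96)"
```

```text
stone xy mm -93.5 73.4 z 0.091 F stone -0.2 -0.1 -2.3 M [-0.02  0.1   0.04] yaw -22.93 tilt [0.0071 0.0021] 10.3667
t [25.3 -3.2 35.7] a [-0.0039 -0.0063 -0.2613]
```

servo_tool(deltas=[{"tx": 5, "ty": -3, "tz": 0, "ax": 0, "ay": 0, "az": -0.12, "claw": 30}, {"tx": 5, "ty": -3, "tz": 0, "ax": 0, "ay": 0, "az": -0.24, "claw": 30}, {"tx": 10, "ty": -3, "tz": 15, "ax": 0, "ay": 0, "az": -0.265, "claw": 30}, {"tx": 18, "ty": -3, "tz": 35, "ax": 0, "ay": 0, "az": -0.265, "claw": 30}, {"tx": 24, "ty": -3, "tz": 35, "ax": 0, "ay": 0, "az": -0.265, "claw": 30}, {"tx": 24, "ty": -3, "tz": 35, "ax": 0, "ay": 0, "az": -0.265, "claw": 30}, {"tx": 24, "ty": -3, "tz": 35, "ax": 0, "ay": 0, "az": -0.265, "claw": 30}])

```text
time_s: 10.95
tcp_pos: [0.4982, 0.0504, 0.0557]
ee_rot: [[0.99, -0.144, 0.003], [-0.144, -0.99, 0.001], [0.003, -0.001, -1.0]]
wrist_force: [-0.2, -0.4, -2.6]
gripper_width: 0.503
gripper_force: 29.9
```

```bash
python3 -c "
from h import *
st()
delta(F+.07*Y-.060*X+[0,0,.0555],-7.96)"
```

```text
stone xy mm -71.0 67.4 z 0.0557 F stone -0.1 -0.5 -2.6 M [-0.06  0.14  0.04] yaw -8.29 tilt [0.0029 0.0005] 10.95
t [11.  -2.7  0.2] a [-0.0009 -0.0028 -0.0058]
```

servo_tool(deltas=[{"tx": 4, "ty": -3, "tz": 0, "ax": 0, "ay": -0.003, "az": -0.006, "claw": 30}, {"tx": 7, "ty": -3, "tz": 0, "ax": 0, "ay": -0.003, "az": -0.006, "claw": 30}, {"tx": 9, "ty": -3, "tz": 0, "ax": 0, "ay": -0.003, "az": -0.006, "claw": 30}, {"tx": 10.5, "ty": -3, "tz": 0, "ax": 0, "ay": -0.003, "az": -0.006, "claw": 30}, {"tx": 10.5, "ty": -3, "tz": 0, "ax": 0, "ay": -0.003, "az": -0.006, "claw": 30}, {"tx": 10.5, "ty": -3, "tz": 0, "ax": 0, "ay": -0.003, "az": -0.006, "claw": 30}])

```text
time_s: 11.45
tcp_pos: [0.5067, 0.0515, 0.0547]
ee_rot: [[0.99, -0.139, -0.004], [-0.139, -0.99, 0.0], [-0.004, 0.0, -1.0]]
wrist_force: [-2.6, 1.3, -1.2]
gripper_width: 0.503
gripper_force: 29.9
```

```bash
python3 -c "
from h import *
st()"
```

```text
stone xy mm -62.8 69.7 z 0.0547 F stone -2.7 0.9 -1.2 M [ 0.31  1.   -0.03] yaw -7.97 tilt [-0.0042  0.0003] 11.45
```

servo_tool(deltas=[{"tx": 0.5, "ty": 0, "tz": 0, "ax": 0, "ay": 0.004, "az": 0, "claw": 30}, {"tx": 0.5, "ty": 2, "tz": 0, "ax": 0, "ay": 0.004, "az": 0, "claw": 30}, {"tx": 0.5, "ty": 6, "tz": 0, "ax": 0, "ay": 0.004, "az": 0, "claw": 30}, {"tx": 0.5, "ty": 12, "tz": 0, "ax": 0, "ay": 0.004, "az": 0, "claw": 30}, {"tx": 0.5, "ty": 18, "tz": 0, "ax": 0, "ay": 0.004, "az": 0, "claw": 30}, {"tx": 0.5, "ty": 24, "tz": 0, "ax": 0, "ay": 0.004, "az": 0, "claw": 30}, {"tx": 0.5, "ty": 30, "tz": 0, "ax": 0, "ay": 0.004, "az": 0, "claw": 30}])

```text
time_s: 12.03
tcp_pos: [0.5032, 0.021, 0.0546]
ee_rot: [[0.99, -0.139, 0.0], [-0.139, -0.99, -0.0], [0.0, 0.0, -1.0]]
wrist_force: [-3.8, 3.0, -2.6]
gripper_width: 0.507
gripper_force: 29.9
```

```bash
python3 -c "
from h import *
st()"
```

```text
stone xy mm -62.0 39.0 z 0.0546 F stone -4.2 2.5 -2.6 M [ 0.8   1.34 -0.04] yaw -7.97 tilt [ 0.0002 -0.0003] 12.0333
```

servo_tool(deltas=[{"tx": 0, "ty": 6, "tz": 0, "ax": 0, "ay": 0, "az": 0, "claw": 30}, {"tx": 0, "ty": 12, "tz": 0, "ax": 0, "ay": 0, "az": 0, "claw": 30}, {"tx": 0, "ty": 18, "tz": 0, "ax": 0, "ay": 0, "az": 0, "claw": 30}, {"tx": 0, "ty": 24, "tz": 0, "ax": 0, "ay": 0, "az": 0, "claw": 30}, {"tx": 0, "ty": 30, "tz": 0, "ax": 0, "ay": 0, "az": 0, "claw": 30}, {"tx": 0, "ty": 36, "tz": 0, "ax": 0, "ay": 0, "az": 0, "claw": 30}, {"tx": 0, "ty": 42, "tz": 0, "ax": 0, "ay": 0, "az": 0, "claw": 30}, {"tx": 0, "ty": 48, "tz": 0, "ax": 0, "ay": 0, "az": 0, "claw": 30}, {"tx": 0, "ty": 54, "tz": 0, "ax": 0, "ay": 0, "az": 0, "claw": 30}, {"tx": 0, "ty": 60, "tz": 0, "ax": 0, "ay": 0, "az": 0, "claw": 30}])

```text
time_s: 12.87
tcp_pos: [0.4953, -0.0383, 0.0547]
ee_rot: [[0.99, -0.138, 0.001], [-0.138, -0.99, -0.0], [0.001, 0.0, -1.0]]
wrist_force: [-3.7, 2.8, -2.5]
gripper_width: 0.505
gripper_force: 29.9
```

```bash
python3 -c "
from h import *
st()"
```

```text
stone xy mm -61.7 -20.8 z 0.0547 F stone -4.0 2.3 -2.5 M [ 0.8   1.34 -0.07] yaw -7.95 tilt [ 0.0008 -0.0002] 12.8667
```

servo_tool(deltas=[{"tx": 0, "ty": 6, "tz": 0, "ax": 0, "ay": 0, "az": 0, "claw": 30}, {"tx": 0, "ty": 12, "tz": 0, "ax": 0, "ay": 0, "az": 0, "claw": 30}, {"tx": 0, "ty": 18, "tz": 0, "ax": 0, "ay": 0, "az": 0, "claw": 30}, {"tx": 0, "ty": 24, "tz": 0, "ax": 0, "ay": 0, "az": 0, "claw": 30}, {"tx": 0, "ty": 30, "tz": 0, "ax": 0, "ay": 0, "az": 0, "claw": 30}, {"tx": 0, "ty": 36, "tz": 0, "ax": 0, "ay": 0, "az": 0, "claw": 30}, {"tx": 0, "ty": 42, "tz": 0, "ax": 0, "ay": 0, "az": 0, "claw": 30}, {"tx": 0, "ty": 48, "tz": 0, "ax": 0, "ay": 0, "az": 0, "claw": 30}, {"tx": 0, "ty": 52, "tz": 0, "ax": 0, "ay": 0, "az": 0, "claw": 30}, {"tx": 0, "ty": 52, "tz": 0, "ax": 0, "ay": 0, "az": 0, "claw": 30}])

```text
time_s: 13.7
tcp_pos: [0.4879, -0.0902, 0.0547]
ee_rot: [[0.99, -0.139, 0.0], [-0.139, -0.99, -0.001], [0.0, 0.001, -1.0]]
wrist_force: [-3.8, -1.2, -3.3]
gripper_width: 0.503
gripper_force: 29.9
```

```bash
python3 -c "
from h import *
st()
p=np.array([.5194,.3874,.17]); q=sense()
delta(q['tcp_pos']-.06*X+[0,0,.11],-7.96); delta([.46,.18,.17],-38.17,q['tcp_pos']); delta(p,-38.17)"
```

```text
stone xy mm -61.7 -73.3 z 0.0547 F stone -3.6 -1.7 -3.3 M [-0.48  1.24 -0.1 ] yaw -8.02 tilt [ 0.0004 -0.0007] 13.7
t [-5.99e+01  1.00e-01 -1.10e+02] a [ 0.0006 -0.0005 -0.001 ]
t [ -65.3 -263.6 -115.5] a [ 5.000e-04 -6.000e-04  5.263e-01]
t [ -35.4 -477.3 -115.6] a [ 5.000e-04 -6.000e-04  5.263e-01]
```

```bash
python3 -c "
from h import *
print(ray('side',(277,299),0), ray('top',(233,175),0), ray('wrist',(165,90),0,np.load('M1.npy')), ray('wrist',(183,90),0,np.load('M1.npy')),ray('wrist',(150,110),0,np.load('M1.npy')))
b=ray('top',(233,175),0);print('cap z', [ (z,proj('side',[b[0],b[1],z]).round(0)) for z in (.15,.2,.25)])
q=sense(); p1=q['tcp_pos']-.06*X+[0,0,.11]
delta([.441,.449,.22],-38.17,p1); print(p1)
"
```

```text
[0.65583324 0.38619121 0.        ] [0.64805316 0.36621196 0.        ] [0.64856417 0.36401889 0.        ] [0.64874508 0.342116   0.        ] [0.62497015 0.38527538 0.        ]
cap z [(0.15, array([275., 237.])), (0.2, array([273., 217.])), (0.25, array([270., 194.]))]
t [ -61.6 -527.4  -55.6] a [ 5.000e-04 -6.000e-04  5.263e-01]
[ 0.42848452 -0.08189798  0.16471392]
```

servo_tool(deltas=[{"tx": -15, "ty": 0, "tz": 0, "ax": 0, "ay": 0, "az": 0, "claw": 30}, {"tx": -45, "ty": 0, "tz": -25, "ax": 0, "ay": 0, "az": 0, "claw": 30}, {"tx": -60, "ty": -10, "tz": -60, "ax": 0, "ay": 0, "az": 0, "claw": 30}, {"tx": -64, "ty": -30, "tz": -95, "ax": 0, "ay": 0, "az": 0, "claw": 30}, {"tx": -68, "ty": -65, "tz": -115, "ax": 0, "ay": 0, "az": 0.05, "claw": 30}, {"tx": -72, "ty": -105, "tz": -120, "ax": 0, "ay": 0, "az": 0.1, "claw": 30}, {"tx": -76, "ty": -145, "tz": -125, "ax": 0, "ay": 0, "az": 0.15, "claw": 30}, {"tx": -80, "ty": -185, "tz": -130, "ax": 0, "ay": 0, "az": 0.2, "claw": 30}, {"tx": -84, "ty": -225, "tz": -135, "ax": 0, "ay": 0, "az": 0.25, "claw": 30}, {"tx": -88, "ty": -265, "tz": -140, "ax": 0, "ay": 0, "az": 0.3, "claw": 30}, {"tx": -93, "ty": -305, "tz": -145, "ax": 0, "ay": 0, "az": 0.36, "claw": 30}, {"tx": -97, "ty": -345, "tz": -150, "ax": 0, "ay": 0, "az": 0.42, "claw": 30}])

```text
time_s: 14.7
tcp_pos: [0.4409, 0.2692, 0.2062]
ee_rot: [[0.847, -0.532, 0.006], [-0.532, -0.847, 0.003], [0.003, -0.006, -1.0]]
wrist_force: [1.7, -0.6, -3.0]
gripper_width: 0.504
gripper_force: 29.9
```

```bash
python3 -c "
from h import *
st();print(sense()['tcp_pos'])
delta([.441,.449,.22],-38.17)
"
```

```text
stone xy mm -158.0 276.2 z 0.2062 F stone 1.8 -0.4 -3.0 M [-0.07 -0.   -0.01] yaw -32.14 tilt [0.0057 0.0034] 14.7
[0.44092786 0.26921042 0.20619522]
t [ -95.6 -152.4  -13.2] a [-0.0061 -0.0027  0.1052]
```

servo_tool(deltas=[{"tx": -20, "ty": -33, "tz": -4, "ax": 0, "ay": 0, "az": 0.05, "claw": 30}, {"tx": -40, "ty": -65, "tz": -8, "ax": 0, "ay": 0, "az": 0.1, "claw": 30}, {"tx": -60, "ty": -97, "tz": -12, "ax": 0, "ay": 0, "az": 0.105, "claw": 30}, {"tx": -80, "ty": -129, "tz": -14, "ax": 0, "ay": 0, "az": 0.105, "claw": 30}, {"tx": -95, "ty": -152, "tz": -14, "ax": 0, "ay": 0, "az": 0.105, "claw": 30}, {"tx": -95, "ty": -152, "tz": -14, "ax": 0, "ay": 0, "az": 0.105, "claw": 30}, {"tx": -95, "ty": -152, "tz": -14, "ax": 0, "ay": 0, "az": 0.105, "claw": 30}, {"tx": -95, "ty": -152, "tz": -14, "ax": 0, "ay": 0, "az": 0.105, "claw": 30}])

```text
time_s: 15.37
tcp_pos: [0.4402, 0.4454, 0.2186]
ee_rot: [[0.788, -0.616, 0.002], [-0.616, -0.788, 0.001], [0.001, -0.002, -1.0]]
wrist_force: [-0.2, -0.9, -2.9]
gripper_width: 0.503
gripper_force: 29.9
```

```bash
python3 -c "
from h import *
st();s=sense();print(s['tcp_pos'],s['ee_rot'].round(4))
np.save('M4.npy',c2w('wrist'));im=capture('wrist');cv2.imwrite('pics/w4.png',im)
cv2.imwrite('pics/s4.png',capture('side'))
cv2.imwrite('pics/z4.png',cv2.resize(im[0:260,170:470],None,fx=2.3,fy=2.3,interpolation=cv2.INTER_CUBIC))
"
```

```text
stone xy mm -183.1 450.6 z 0.2186 F stone -0.0 -0.9 -2.9 M [-0.12  0.11  0.01] yaw -38.03 tilt [0.0021 0.0005] 15.3667
[0.44023728 0.44543269 0.21861324] [[ 7.877e-01 -6.160e-01  2.100e-03]
 [-6.160e-01 -7.877e-01  5.000e-04]
 [ 1.300e-03 -1.700e-03 -1.000e+00]]
```

View pics/z4.png

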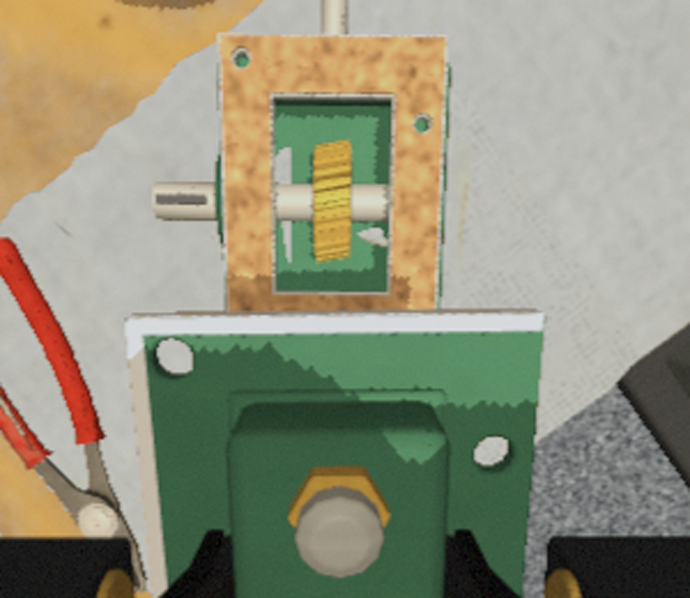

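The case's hole b is at (275,26) and d at (353,54). The cover's b is at (246,155) and d at (383,196). The cover's front edge looks rotated slightly against the case, so I'll quantify that with a zoom-level fit.

```bash
cat > m2.py <<'E'
from h import *
import sys
H=np.array(calibration('wrist')['hand_eye'])
def inT(q,z): return ray('wrist',q,z,H)*1000
def two(B,D):
    B=B[:2];D=D[:2];ang=np.degrees(np.arctan2(*(D-B)[::-1])-np.arctan2(72,-23)); a=np.radians(ang)
    R=np.array([[np.cos(a),-np.sin(a)],[np.sin(a),np.cos(a)]]); c=((B+D)/2)-R@np.array([39.5,0])
    print('angle',ang.round(2),'len',np.linalg.norm(D-B).round(1),'(75.6) origin in tool xy',c.round(2))
    return c,ang
def holes(f,boxes):
    g=cv2.imread(f).astype(float); out=[]
    for x0,y0,x1,y1,mode in boxes:
        r=g[y0:y1,x0:x1]
        m=(r.min(2)>140) if mode=='bright' else r.min(2)
        if mode=='bright':
            n,l,s,c=cv2.connectedComponentsWithStats(m.astype(np.uint8))
            for i in range(1,n): 
                if s[i,4]>20: print(f,s[i],(c[i]+[x0,y0]).round(2))
E
python3 - <<'E'
from m2 import *
holes('pics/w3.png',[(372,186,396,210,'bright')])
holes('pics/w4.png',[(236,144,258,166,'bright'),(373,185,396,207,'bright')])
zc=218.6-61.5
print('case');two(inT((274.8,25.7),zc/1000),inT((353.5,53.9),zc/1000))
for z in (.002,.004): print('cover');two(inT((246.1,154.8),z),inT((383.5,196.1),z))
# front edge slope in w3,w4: row of bright strip top along columns
for f in('w3','w4'):
    g=cv2.imread(f'pics/{f}.png').min(2).astype(float)
    pts=[]
    for u in range(255,395,5):
        col=cv2.GaussianBlur(g,(1,5),0)[125:165,u]; grn=cv2.imread(f'pics/{f}.png')[125:165,u].astype(int)
        sat=(grn[:,1]-grn[:,2])>25; i=np.argmax(sat); pts.append((u,125+i))
    p=np.polyfit(*np.array(pts).T,1); print(f,'strip/green border slope deg',np.degrees(np.arctan(p[0])).round(2),np.polyval(p,320).round(1))
E
```

```text
pics/w3.png [  4   5  14  13 142] [382.86 197.08]
pics/w4.png [ 0  0 22  2 44] [246.5 144.5]
pics/w4.png [  2   3  16  15 186] [245.66 154.42]
pics/w4.png [  3   5  15  12 139] [383.05 195.46]
case
angle 0.37 len 75.4 (75.6) origin in tool xy [97.89 -3.67]
cover
angle -0.77 len 74.9 (75.6) origin in tool xy [ 1.66 -1.17]
cover
angle -0.77 len 75.8 (75.6) origin in tool xy [ 1.28 -1.17]
w3 strip/green border slope deg -0.0 146.0
w4 strip/green border slope deg 0.3 138.2
```

```bash
cat >> m2.py <<'E'
def strip(f,v0,v1,u0=258,u1=392):
    g=cv2.imread(f).astype(float); pts=[]
    for u in range(u0,u1,2):
        c=g[v0:v1,u]; r=c[:,1]/(c[:,2]+1); 
        k=np.where(r>1.2)[0]
        if len(k) and k[0]>0:
            i=k[0]; pts.append((u,v0+i-1+(1.2-r[i-1])/(r[i]-r[i-1])))
    p=np.array(pts); q=np.polyfit(*p.T,1)
    for _ in range(3):
        e=p[:,1]-np.polyval(q,p[:,0]); q=np.polyfit(*p[abs(e)<1].T,1)
    print(f,'border deg',np.degrees(np.arctan(q[0])).round(2),'v@320',np.polyval(q,320).round(2),'n',(abs(e)<1).sum(),len(p))
E
python3 - <<'E'
from m2 import *
strip('pics/w3.png',141,152);strip('pics/w4.png',139,152)
# case far/near gasket edges: column transitions near v~16
g=cv2.imread('pics/w4.png').astype(float); pts=[]
for u in range(270,360,2):
    c=g[8:24,u]; r=c[:,2]/(c[:,0]+1); k=np.where(r>1.4)[0]
    if len(k) and k[0]>0: pts.append((u,8+k[0]-1+(1.4-r[k[0]-1])/(r[k[0]]-r[k[0]-1])))
p=np.array(pts);q=np.polyfit(*p.T,1);e=p[:,1]-np.polyval(q,p[:,0]);q=np.polyfit(*p[abs(e)<.8].T,1);print('case far edge',np.degrees(np.arctan(q[0])),np.polyval(q,320),len(p))
a=g[:260,170:470]; b=cv2.imread('pics/w3.png')[120:230,215:425]
o=np.vstack([cv2.resize(b,None,fx=2.6,fy=2.6,interpolation=cv2.INTER_CUBIC),cv2.resize(cv2.imread('pics/w4.png')[120:230,215:425],None,fx=2.6,fy=2.6,interpolation=cv2.INTER_CUBIC)])
cv2.imwrite('pics/z34.png',o);print(o.shape)
E
```

```text
pics/w3.png border deg -0.01 v@320 145.19 n 67 67
pics/w4.png border deg -0.62 v@320 144.58 n 67 67
case far edge 0.5155217612550486 15.459361879392038 42
(572, 546, 3)
```

View pics/z34.png

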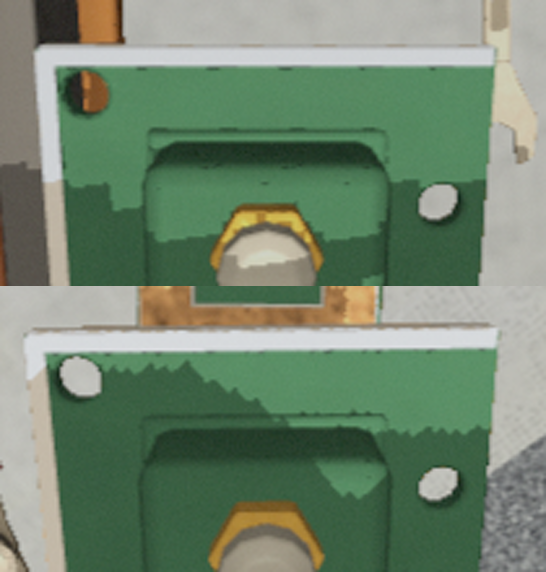

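Comparing before and after, the cover has shifted a little in the grip. I'll fit its full 6-DOF pose in the tool frame in both pictures.

```bash
cat > m3.py <<'E'
from m2 import *
from scipy.optimize import least_squares
c=calibration('wrist');Hi=np.linalg.inv(H)
def pj(P,x): # cover pts mm -> px ; x = t(mm), rotvec ; nominal tool x=cover x, y=-y, z=-z
    Q=Ro.from_rotvec(x[3:6]).apply(np.atleast_2d(P)*[1,-1,-1])+x[:3]
    q=(Hi[:3,:3]@(Q/1000).T).T+Hi[:3,3]; return np.c_[c['fx']*q[:,0]/q[:,2]+c['cx'],c['fy']*q[:,1]/q[:,2]+c['cy']]
def ratio(f): g=cv2.imread(f).astype(float); return g[:,:,1]/(g[:,:,2]+1)
def cross(r,th=1.2):
    k=np.where(r>th)[0]
    return None if not len(k) or k[0]==0 else k[0]-1+(th-r[k[0]-1])/(r[k[0]]-r[k[0]-1])
def rob(p,ax):
    p=np.array(p);q=np.polyfit(p[:,ax],p[:,1-ax],1)
    for t in (2,1,.7): e=p[:,1-ax]-np.polyval(q,p[:,ax]);q=np.polyfit(p[abs(e)<t,ax],p[abs(e)<t,1-ax],1)
    return p[abs(e)<.7]
def feats(f,vf):
    R=ratio(f);fr=[];le=[];ri=[]
    for u in range(258,392,3):
        k=cross(R[vf:vf+13,u]); 
        if k is not None: fr.append((u,vf+k))
    for v in range(165,225,3):
        k=cross(R[v,225:258]); 
        if k is not None: le.append((225+k,v))
    for v in range(152,225,3):
        k=cross(R[v,425:385:-1]) 
        if k is not None: ri.append((425-k,v))
    fr,le,ri=rob(fr,0),rob(le,1),rob(ri,1); print(f,len(fr),len(le),len(ri),le[[0,-1]].round(1).tolist(),ri[[0,-1]].round(1).tolist()); return fr,le,ri
def ld(A,B,p): # signed distance px
    d=(B-A)/np.linalg.norm(B-A); return (p-A)@np.array([-d[1],d[0]])
def fit(f,vf,hol,w=None):
    fr,le,ri=feats(f,vf)
    def res(x):
        w_=x[6]; L=lambda a,b,p:ld(*pj([a,b],x),p)/np.sqrt(len(p))*2
        r=[L((60-w_,-45,7),(60-w_,45,7),fr),L((60,45-w_,7),(-20,45-w_,7),le),L((60,-45,7),(-20,-45,7),ri)]
        for h,uv in hol.items(): r.append((pj(dict(b=(51,36,3.5),d=(28,-36,3.5))[h],x)[0]-uv)*1.5)
        r.append([(x[6]-w)*5] if w else [(x[6]-4)*.1])
        return np.concatenate(r)
    s=least_squares(res,[0,0,10,0,0,0,w or 4]);cov=np.sqrt(np.diag(np.linalg.pinv(s.jac.T@s.jac)))
    print('t',s.x[:3].round(2),'rot deg',np.degrees(s.x[3:6]).round(2),'w',s.x[6].round(2),'cost',s.cost.round(2),'sd',cov[:3].round(2),np.degrees(cov[3:6]).round(2)); return s.x
E
python3 - <<'E'
from m3 import *
fit('pics/w3.png',141,dict(b=(248.3,155.0),d=(382.9,197.1)))
fit('pics/w4.png',139,dict(b=(245.7,154.4),d=(383.05,195.5)))
E
```

```text
pics/w3.png 45 20 25 [[237.2, 165.0], [241.2, 222.0]] [[404.5, 152.0], [399.0, 224.0]]
t [ 0.56 -1.2  10.18] rot deg [-0.27  0.55 -0.12] w 3.6 cost 0.12 sd [0.39 0.3  3.05] [4.84 3.89 0.7 ]
pics/w4.png 45 20 25 [[234.1, 165.0], [239.4, 222.0]] [[405.0, 152.0], [399.7, 224.0]]
t [ 1.86 -1.48  8.77] rot deg [ 1.53  3.45 -0.37] w 3.7 cost 0.37 sd [0.45 0.31 3.26] [4.74 3.72 0.69]
```

The before fit is level. After the strokes, the cover is pitched about 3.5° and rolled about 1.5° in the grip. I'll set it flat on the bench, regrip, redo the short edge with a lighter press, and check.

```bash
python3 - <<'E'
from h import *
delta([.46,.25,.2],-7.96);delta([.47,.15,.05],-7.96);delta([.47,.15,.013],-7.96)
E
```

```text
t [135.5 140.9  18.9] a [-0.0013 -0.0015 -0.5258]
t [204.9 213.7 168.9] a [-0.0013 -0.0015 -0.5258]
t [204.8 213.8 205.9] a [-0.0013 -0.0015 -0.5258]
```

servo_tool(deltas=[{"tx": 20, "ty": 20, "tz": 2, "ax": 0, "ay": 0, "az": -0.1, "claw": 30}, {"tx": 45, "ty": 47, "tz": 5, "ax": 0, "ay": 0, "az": -0.2, "claw": 30}, {"tx": 72, "ty": 75, "tz": 8, "ax": 0, "ay": 0, "az": -0.3, "claw": 30}, {"tx": 98, "ty": 102, "tz": 12, "ax": 0, "ay": 0, "az": -0.4, "claw": 30}, {"tx": 122, "ty": 127, "tz": 18, "ax": -0.001, "ay": -0.001, "az": -0.526, "claw": 30}, {"tx": 145, "ty": 151, "tz": 40, "ax": -0.001, "ay": -0.001, "az": -0.526, "claw": 30}, {"tx": 165, "ty": 172, "tz": 70, "ax": -0.001, "ay": -0.001, "az": -0.526, "claw": 30}, {"tx": 182, "ty": 190, "tz": 103, "ax": -0.001, "ay": -0.001, "az": -0.526, "claw": 30}, {"tx": 197, "ty": 205, "tz": 138, "ax": -0.001, "ay": -0.001, "az": -0.526, "claw": 30}, {"tx": 205, "ty": 214, "tz": 170, "ax": -0.001, "ay": -0.001, "az": -0.526, "claw": 30}, {"tx": 205, "ty": 214, "tz": 190, "ax": -0.001, "ay": -0.001, "az": -0.526, "claw": 30}, {"tx": 205, "ty": 214, "tz": 197, "ax": -0.001, "ay": -0.001, "az": -0.526, "claw": 30}])

```text
time_s: 16.47
tcp_pos: [0.468, 0.1474, 0.0195]
ee_rot: [[0.99, -0.14, -0.004], [-0.14, -0.99, -0.003], [-0.004, 0.004, -1.0]]
wrist_force: [1.3, -0.2, -3.1]
gripper_width: 0.499
gripper_force: 29.9
```

```bash
python3 - <<'E'
from h import *
st();print(sense()['tcp_pos']);delta([.47,.15,.0125],-7.96)
E
```

```text
stone xy mm -114.3 159.3 z 0.0195 F stone 1.3 -0.0 -3.1 M [-0.08  0.22  0.01] yaw -8.08 tilt [-0.0041 -0.0034] 16.4667
[0.46801891 0.14742762 0.01948159]
t [ 1.6 -2.9  7. ] a [ 0.004   0.0036 -0.002 ]
```

servo_tool(deltas=[{"tx": 0, "ty": 0, "tz": 4, "ax": 0.002, "ay": 0.002, "az": 0, "claw": 30}, {"tx": 0, "ty": 0, "tz": 6.5, "ax": 0.002, "ay": 0.002, "az": 0, "claw": 30}, {"tx": 0, "ty": 0, "tz": 6.5, "ax": 0.002, "ay": 0.002, "az": 0, "claw": 56}, {"tx": 0, "ty": 0, "tz": 6.5, "ax": 0.002, "ay": 0.002, "az": 0, "claw": 56}, {"tx": 0, "ty": 0, "tz": 6.5, "ax": 0.002, "ay": 0.002, "az": 0, "claw": 56}, {"tx": 0, "ty": 0, "tz": 7, "ax": 0.002, "ay": 0.002, "az": 0, "claw": 56}])

```text
time_s: 16.97
tcp_pos: [0.4705, 0.1513, 0.016]
ee_rot: [[0.991, -0.136, 0.005], [-0.136, -0.991, 0.003], [0.004, -0.003, -1.0]]
wrist_force: [0.2, -0.1, -0.5]
gripper_width: 0.634
gripper_force: 0.0
```

```bash
python3 - <<'E'
from h import *
st();print(sense()['gripper_width']*87)
E
```

```text
stone xy mm -112.4 163.5 z 0.016 F stone 0.2 -0.1 -0.5 M [-0.05  0.18 -0.01] yaw -7.85 tilt [0.0047 0.0029] 16.9667
55.152665068534006
```

servo_tool(deltas=[{"tx": 0, "ty": 0, "tz": 4, "ax": -0.003, "ay": -0.004, "az": 0.002, "claw": 56}, {"tx": 0, "ty": 0, "tz": 7, "ax": -0.003, "ay": -0.004, "az": 0.002, "claw": 56}, {"tx": 0, "ty": 0, "tz": 7, "ax": -0.003, "ay": -0.004, "az": 0.002, "claw": 56}, {"tx": 0, "ty": 0, "tz": 7, "ax": -0.003, "ay": -0.004, "az": 0.002, "claw": 30}, {"tx": 0, "ty": 0, "tz": 7, "ax": -0.003, "ay": -0.004, "az": 0.002, "claw": 30}, {"tx": 0, "ty": 0, "tz": 7, "ax": -0.003, "ay": -0.004, "az": 0.002, "claw": 30}, {"tx": 0, "ty": 0, "tz": 7, "ax": -0.003, "ay": -0.004, "az": 0.002, "claw": 30}, {"tx": 0, "ty": 0, "tz": 7, "ax": -0.003, "ay": -0.004, "az": 0.002, "claw": 30}])

```text
time_s: 17.63
tcp_pos: [0.4696, 0.1503, 0.0075]
ee_rot: [[0.99, -0.139, -0.002], [-0.139, -0.99, -0.001], [-0.002, 0.002, -1.0]]
wrist_force: [0.1, 0.7, -0.7]
gripper_width: 0.508
gripper_force: 30.0
```

```bash
python3 - <<'E'
from m3 import *
st();s=sense();print(s['gripper_width']*87,s['gripper_force'])
f='pics/w5.png';cv2.imwrite(f,capture('wrist'))
try: fit(f,139,{},w=3.65)
except Exception as e: print(e)
delta(F+.07*Y-.085*X+[0,0,.08],-7.96);delta(F+.07*Y-.070*X+[0,0,.0555],-7.96)
E
```

```text
stone xy mm -113.2 162.4 z 0.0075 F stone -0.0 0.7 -0.7 M [ 0.09  0.09 -0.04] yaw -8.01 tilt [-0.0025 -0.0014] 17.6333
44.185695560811666 29.985706536099315
pics/w5.png 45 20 25 [[235.3, 165.0], [239.3, 222.0]] [[404.9, 152.0], [400.5, 224.0]]
t [ 2.65 -0.6   7.04] rot deg [ 0.58 -0.08 -0.29] w 3.65 cost 0.12 sd [0.69 0.83 2.81] [15.45  3.91  1.06]
t [ 28.1  92.5 -72.4] a [ 0.0016  0.0023 -0.0009]
t [ 43.2  92.5 -47.9] a [ 0.0016  0.0023 -0.0009]
```

servo_tool(deltas=[{"tx": 0, "ty": 0, "tz": -15, "ax": 0, "ay": 0, "az": 0, "claw": 30}, {"tx": 0, "ty": 0, "tz": -40, "ax": 0.001, "ay": 0.001, "az": 0, "claw": 30}, {"tx": 0, "ty": 10, "tz": -65, "ax": 0.001, "ay": 0.001, "az": 0, "claw": 30}, {"tx": 5, "ty": 32, "tz": -73, "ax": 0.001, "ay": 0.001, "az": 0, "claw": 30}, {"tx": 14, "ty": 58, "tz": -73, "ax": 0.001, "ay": 0.001, "az": 0, "claw": 30}, {"tx": 24, "ty": 80, "tz": -65, "ax": 0.001, "ay": 0.001, "az": 0, "claw": 30}, {"tx": 31, "ty": 92, "tz": -53, "ax": 0.001, "ay": 0.001, "az": 0, "claw": 30}, {"tx": 36, "ty": 93, "tz": -45, "ax": 0.001, "ay": 0.001, "az": 0, "claw": 30}, {"tx": 38, "ty": 93, "tz": -45, "ax": 0.001, "ay": 0.001, "az": 0, "claw": 30}, {"tx": 38, "ty": 93, "tz": -45, "ax": 0.001, "ay": 0.001, "az": 0, "claw": 30}, {"tx": 38, "ty": 93, "tz": -45, "ax": 0.001, "ay": 0.001, "az": 0, "claw": 30}, {"tx": 38, "ty": 93, "tz": -45, "ax": 0.001, "ay": 0.001, "az": 0, "claw": 30}])

```text
time_s: 18.68
tcp_pos: [0.4945, 0.0538, 0.0531]
ee_rot: [[0.99, -0.138, -0.001], [-0.138, -0.99, -0.0], [-0.001, 0.0, -1.0]]
wrist_force: [-0.3, 0.5, -2.6]
gripper_width: 0.501
gripper_force: 30.0
```

```bash
python3 - <<'E'
from h import *
st();delta(F+.07*Y-.066*X+[0,0,.0525],-7.96)
E
```

```text
stone xy mm -75.2 70.3 z 0.0531 F stone -0.4 0.5 -2.6 M [-0.06  0.19  0.01] yaw -7.94 tilt [-0.0008 -0.0003] 18.6833
t [9.2 0.3 0.6] a [0.0004 0.0008 0.0004]
```

servo_tool(deltas=[{"tx": 4, "ty": 0, "tz": 0, "ax": 0, "ay": 0, "az": 0, "claw": 30}, {"tx": 7, "ty": 0, "tz": 0, "ax": 0, "ay": 0, "az": 0, "claw": 30}, {"tx": 9, "ty": 0, "tz": 0, "ax": 0, "ay": 0, "az": 0, "claw": 30}, {"tx": 10, "ty": 0, "tz": 0, "ax": 0, "ay": 0, "az": 0, "claw": 30}, {"tx": 10, "ty": 0, "tz": 0, "ax": 0, "ay": 0, "az": 0, "claw": 30}])

```text
time_s: 19.1
tcp_pos: [0.5044, 0.0517, 0.0527]
ee_rot: [[0.99, -0.139, -0.001], [-0.139, -0.99, -0.0], [-0.001, 0.001, -1.0]]
wrist_force: [-0.9, -0.1, -3.7]
gripper_width: 0.503
gripper_force: 30.0
```

```bash
python3 - <<'E'
from h import *
st()
E
```

```text
stone xy mm -65.1 69.5 z 0.0527 F stone -0.9 -0.2 -3.7 M [-0.02  0.28  0.03] yaw -8.01 tilt [-0.0015 -0.0005] 19.1
```

servo_tool(deltas=[{"tx": 1, "ty": 0, "tz": 0, "ax": 0, "ay": 0, "az": 0, "claw": 30}, {"tx": 2, "ty": 0, "tz": 0, "ax": 0, "ay": 0, "az": 0, "claw": 30}, {"tx": 2.5, "ty": 0, "tz": 0, "ax": 0, "ay": 0, "az": 0, "claw": 30}, {"tx": 2.5, "ty": 0, "tz": 0, "ax": 0, "ay": 0, "az": 0, "claw": 30}])

```text
time_s: 19.43
tcp_pos: [0.506, 0.0511, 0.0525]
ee_rot: [[0.99, -0.14, -0.003], [-0.14, -0.99, -0.001], [-0.003, 0.001, -1.0]]
wrist_force: [-3.7, 1.2, -1.7]
gripper_width: 0.507
gripper_force: 30.0
```

```bash
python3 - <<'E'
from h import *
st()
E
```

```text
stone xy mm -63.4 69.2 z 0.0525 F stone -3.8 0.7 -1.7 M [0.27 0.94 0.02] yaw -8.03 tilt [-0.0029 -0.0009] 19.4333
```

```bash
python3 - <<'E'
from m3 import *
f='pics/w6.png';cv2.imwrite(f,capture('wrist'))
holes(f,[(373,185,396,207,'bright')])
try: fit(f,139,{},w=3.65)
except Exception as e: print(e)
E
```

```text
pics/w6.png [  3   4  16  13 149] [383.58 195.03]
pics/w6.png 45 20 25 [[235.3, 165.0], [239.3, 222.0]] [[404.8, 152.0], [399.9, 224.0]]
t [ 2.71 -0.63  7.31] rot deg [ 1.13  0.45 -0.26] w 3.65 cost 0.11 sd [0.71 0.73 3.  ] [13.93  3.89  1.  ]
```

servo_tool(deltas=[{"tx": 0, "ty": 2, "tz": 0, "ax": 0, "ay": 0.001, "az": 0, "claw": 30}, {"tx": 0, "ty": 6, "tz": 0, "ax": 0, "ay": 0.001, "az": 0, "claw": 30}, {"tx": 0, "ty": 12, "tz": 0, "ax": 0, "ay": 0.001, "az": 0, "claw": 30}, {"tx": 0, "ty": 18, "tz": 0, "ax": 0, "ay": 0.001, "az": 0, "claw": 30}, {"tx": 0, "ty": 24, "tz": 0, "ax": 0, "ay": 0.001, "az": 0, "claw": 30}, {"tx": 0, "ty": 30, "tz": 0, "ax": 0, "ay": 0.001, "az": 0, "claw": 30}])

```text
time_s: 19.98
tcp_pos: [0.5022, 0.0207, 0.0527]
ee_rot: [[0.99, -0.14, -0.001], [-0.14, -0.99, -0.001], [-0.001, 0.001, -1.0]]
wrist_force: [-3.0, 2.9, -2.0]
gripper_width: 0.503
gripper_force: 30.0
```

```bash
python3 - <<'E'
from m3 import *
st()
f='pics/w7.png';cv2.imwrite(f,capture('wrist'))
holes(f,[(373,185,396,207,'bright')])
try: fit(f,139,{},w=3.65)
except Exception as e: print(e)
E
```

```text
stone xy mm -63.0 38.6 z 0.0527 F stone -3.3 2.4 -2.0 M [0.63 1.1  0.12] yaw -8.02 tilt [-0.0008 -0.0008] 19.9833
pics/w7.png [  3   4  16  13 154] [383.62 195.08]
pics/w7.png 45 20 25 [[235.2, 165.0], [239.3, 222.0]] [[404.7, 152.0], [399.8, 224.0]]
t [ 2.67 -0.65  7.28] rot deg [ 1.16  0.33 -0.26] w 3.65 cost 0.11 sd [0.7  0.75 3.04] [14.23  3.9   1.02]
```

servo_tool(deltas=[{"tx": 0, "ty": 6, "tz": 0, "ax": 0, "ay": 0, "az": 0, "claw": 30}, {"tx": 0, "ty": 12, "tz": 0, "ax": 0, "ay": 0, "az": 0, "claw": 30}, {"tx": 0, "ty": 18, "tz": 0, "ax": 0, "ay": 0, "az": 0, "claw": 30}, {"tx": 0, "ty": 24, "tz": 0, "ax": 0, "ay": 0, "az": 0, "claw": 30}, {"tx": 0, "ty": 30, "tz": 0, "ax": 0, "ay": 0, "az": 0, "claw": 30}, {"tx": 0, "ty": 36, "tz": 0, "ax": 0, "ay": 0, "az": 0, "claw": 30}, {"tx": 0, "ty": 42, "tz": 0, "ax": 0, "ay": 0, "az": 0, "claw": 30}, {"tx": 0, "ty": 48, "tz": 0, "ax": 0, "ay": 0, "az": 0, "claw": 30}, {"tx": 0, "ty": 54, "tz": 0, "ax": 0, "ay": 0, "az": 0, "claw": 30}, {"tx": 0, "ty": 60, "tz": 0, "ax": 0, "ay": 0, "az": 0, "claw": 30}, {"tx": 0, "ty": 66, "tz": 0, "ax": 0, "ay": 0, "az": 0, "claw": 30}, {"tx": 0, "ty": 72, "tz": 0, "ax": 0, "ay": 0, "az": 0, "claw": 30}])

```text
time_s: 21.03
tcp_pos: [0.4924, -0.0504, 0.0528]
ee_rot: [[0.99, -0.139, -0.0], [-0.139, -0.99, -0.001], [-0.0, 0.001, -1.0]]
wrist_force: [-2.7, 1.4, -2.3]
gripper_width: 0.507
gripper_force: 30.0
```

```bash
python3 - <<'E'
from h import *
st()
E
```

```text
stone xy mm -62.8 -33.2 z 0.0528 F stone -2.9 1.0 -2.3 M [0.62 1.07 0.07] yaw -8.01 tilt [-0.0004 -0.0007] 21.0333
```

servo_tool(deltas=[{"tx": 0, "ty": 6, "tz": 0, "ax": 0, "ay": 0, "az": 0, "claw": 30}, {"tx": 0, "ty": 12, "tz": 0, "ax": 0, "ay": 0, "az": 0, "claw": 30}, {"tx": 0, "ty": 18, "tz": 0, "ax": 0, "ay": 0, "az": 0, "claw": 30}, {"tx": 0, "ty": 24, "tz": 0, "ax": 0, "ay": 0, "az": 0, "claw": 30}, {"tx": 0, "ty": 30, "tz": 0, "ax": 0, "ay": 0, "az": 0, "claw": 30}, {"tx": 0, "ty": 36, "tz": 0, "ax": 0, "ay": 0, "az": 0, "claw": 30}, {"tx": 0, "ty": 40, "tz": 0, "ax": 0, "ay": 0, "az": 0, "claw": 30}, {"tx": 0, "ty": 40, "tz": 0, "ax": 0, "ay": 0, "az": 0, "claw": 30}])

```text
time_s: 21.7
tcp_pos: [0.4866, -0.0904, 0.0528]
ee_rot: [[0.99, -0.14, -0.001], [-0.14, -0.99, -0.001], [-0.001, 0.001, -1.0]]
wrist_force: [-3.1, -1.2, -2.4]
gripper_width: 0.503
gripper_force: 30.0
```

```bash
python3 - <<'E'
from m3 import *
st()
f='pics/w8.png';cv2.imwrite(f,capture('wrist'))
try: fit(f,139,{},w=3.65)
except Exception as e: print(e)
delta([.45,.455,.21],-38.17)
E
```

```text
stone xy mm -63.0 -73.6 z 0.0528 F stone -2.9 -1.7 -2.4 M [-0.36  1.02  0.02] yaw -8.07 tilt [-0.0009 -0.0011] 21.7
pics/w8.png 45 20 25 [[235.3, 165.0], [239.3, 222.0]] [[405.1, 152.0], [399.8, 224.0]]
t [ 2.77 -0.62  7.54] rot deg [ 1.81  0.8  -0.21] w 3.65 cost 0.08 sd [0.72 0.69 3.31] [13.16  3.88  0.98]
t [-112.9 -534.4 -157.8] a [1.500e-03 4.000e-04 5.254e-01]
```

servo_tool(deltas=[{"tx": -6, "ty": 0, "tz": 0, "ax": 0, "ay": 0, "az": 0, "claw": 30}, {"tx": -20, "ty": 0, "tz": 0, "ax": 0, "ay": 0, "az": 0, "claw": 30}, {"tx": -40, "ty": 0, "tz": -10, "ax": 0, "ay": 0, "az": 0, "claw": 30}, {"tx": -60, "ty": 0, "tz": -30, "ax": 0, "ay": 0, "az": 0, "claw": 30}, {"tx": -62, "ty": -12, "tz": -55, "ax": 0, "ay": 0, "az": 0, "claw": 30}, {"tx": -64, "ty": -32, "tz": -80, "ax": 0, "ay": 0, "az": 0.03, "claw": 30}, {"tx": -67, "ty": -60, "tz": -105, "ax": 0, "ay": 0, "az": 0.08, "claw": 30}, {"tx": -70, "ty": -92, "tz": -125, "ax": 0, "ay": 0, "az": 0.13, "claw": 30}, {"tx": -74, "ty": -125, "tz": -140, "ax": 0, "ay": 0, "az": 0.18, "claw": 30}, {"tx": -77, "ty": -158, "tz": -148, "ax": 0, "ay": 0, "az": 0.23, "claw": 30}, {"tx": -80, "ty": -191, "tz": -150, "ax": 0, "ay": 0, "az": 0.28, "claw": 30}, {"tx": -83, "ty": -224, "tz": -150, "ax": 0, "ay": 0, "az": 0.33, "claw": 30}])

```text
time_s: 22.75
tcp_pos: [0.4371, 0.147, 0.2048]
ee_rot: [[0.891, -0.454, 0.006], [-0.454, -0.891, 0.003], [0.004, -0.006, -1.0]]
wrist_force: [0.4, 0.2, -2.8]
gripper_width: 0.504
gripper_force: 30.0
```

```bash
python3 - <<'E'
from h import *
st();print(sense()['tcp_pos']);delta([.443,.444,.215],-38.17)
E
```

```text
stone xy mm -144.9 154.6 z 0.2048 F stone 0.3 0.2 -2.8 M [-0.09  0.08 -0.01] yaw -27.01 tilt [0.0057 0.0035] 22.75
[0.4370634  0.14700793 0.20476915]
t [-129.6 -267.3   -9.2] a [-0.006  -0.0029  0.1947]
```

servo_tool(deltas=[{"tx": -14, "ty": -29, "tz": -1, "ax": 0, "ay": 0, "az": 0.04, "claw": 30}, {"tx": -29, "ty": -59, "tz": -2, "ax": 0, "ay": 0, "az": 0.08, "claw": 30}, {"tx": -44, "ty": -90, "tz": -4, "ax": 0, "ay": 0, "az": 0.12, "claw": 30}, {"tx": -59, "ty": -121, "tz": -6, "ax": 0, "ay": 0, "az": 0.16, "claw": 30}, {"tx": -74, "ty": -152, "tz": -8, "ax": 0, "ay": 0, "az": 0.19, "claw": 30}, {"tx": -89, "ty": -183, "tz": -9, "ax": 0, "ay": 0, "az": 0.19, "claw": 30}, {"tx": -103, "ty": -212, "tz": -9, "ax": 0, "ay": 0, "az": 0.19, "claw": 30}, {"tx": -115, "ty": -237, "tz": -9, "ax": 0, "ay": 0, "az": 0.19, "claw": 30}, {"tx": -123, "ty": -253, "tz": -9, "ax": 0, "ay": 0, "az": 0.19, "claw": 30}, {"tx": -128, "ty": -264, "tz": -9, "ax": 0, "ay": 0, "az": 0.19, "claw": 30}, {"tx": -129, "ty": -267, "tz": -9, "ax": 0, "ay": 0, "az": 0.19, "claw": 30}, {"tx": -129, "ty": -267, "tz": -9, "ax": 0, "ay": 0, "az": 0.19, "claw": 30}])

```text
time_s: 23.75
tcp_pos: [0.4418, 0.4412, 0.2113]
ee_rot: [[0.791, -0.612, -0.0], [-0.612, -0.791, -0.0], [0.0, 0.0, -1.0]]
wrist_force: [0.4, -0.9, -2.9]
gripper_width: 0.504
gripper_force: 30.0
```

```bash
cat > m4.py <<'E'
from m3 import *
def blobs(f,box,th=1.15):
    x0,y0,x1,y1=box; g=cv2.imread(f).astype(float)[y0:y1,x0:x1]; m=(g[:,:,2]<g[:,:,1]*1.0).astype(np.uint8)
    n,l,s,c=cv2.connectedComponentsWithStats(m)
    return [((c[i]+[x0,y0]).round(2).tolist(),int(s[i,4])) for i in range(1,n) if 8<s[i,4]<120]
E
python3 - <<'E'
from m4 import *
st();s=sense();print(s['tcp_pos'],s['ee_rot'].round(4).tolist());np.save('M9.npy',c2w('wrist'))
f='pics/w9.png';cv2.imwrite(f,capture('wrist'))
holes(f,[(236,146,258,168,'bright'),(373,185,396,207,'bright')])
fit(f,139,{},w=3.65)
print(blobs('pics/w4.png',(267,18,283,34)),blobs('pics/w4.png',(346,46,361,62)))
print(blobs(f,(262,8,292,44)),blobs(f,(338,36,372,74)))
E
```

```text
stone xy mm -180.9 446.6 z 0.2113 F stone 0.5 -0.8 -2.9 M [-0.12  0.16 -0.03] yaw -37.77 tilt [-0.     -0.0004] 23.75
[0.44184721 0.44116479 0.21125672] [[0.7905, -0.6125, -0.0], [-0.6125, -0.7905, -0.0004], [0.0002, 0.0003, -1.0]]
pics/w9.png [  4   0  15  15 185] [247.17 152.57]
pics/w9.png [  4   3  15  14 158] [383.81 194.66]
pics/w9.png 45 20 25 [[235.3, 165.0], [239.5, 222.0]] [[405.4, 152.0], [400.8, 224.0]]
t [ 2.28 -1.37  6.79] rot deg [-2.34 -0.46 -0.45] w 3.65 cost 0.16 sd [0.7  0.9  2.49] [16.54  3.92  1.08]
[([275.0, 26.15], 27)] [([352.72, 54.09], 32)]
[([273.55, 13.09], 11), ([271.68, 28.11], 28)] [([338.0, 54.5], 16), ([351.43, 57.23], 35)]
```

```bash
python3 - <<'E'
from m4 import *
f='pics/w9.png'
x=fit(f,139,dict(b=(247.17,152.57),d=(383.81,194.66)),w=3.65)
Rm=np.array([[0.7905,-0.6125,0],[-0.6125,-0.7905,-.0004],[.0002,.0003,-1]])
p=np.array([.44184721,.44116479,.21125672])
zc=(p[2]-.0615)
B,D=inT((271.68,28.11),zc),inT((351.43,57.23),zc)
cc,ca=two(B,D)
C=p+Rm@np.append(cc/1000,0); print('case world',C.round(4),'yaw',-37.77-ca)
# W4 estimate
M4=np.load('M4.npy');import m1
m1.fit('bd',[(275.0,26.15),(352.72,54.09)],.0615,M4); m1.fit('bd',[(271.68,28.11),(351.43,57.23)],.0615,np.load('M9.npy'))
E
```

```text
pics/w9.png 45 20 25 [[235.3, 165.0], [239.5, 222.0]] [[405.4, 152.0], [400.8, 224.0]]
t [ 2.16 -1.13  6.24] rot deg [ 2.44 -1.28 -0.11] w 3.63 cost 0.27 sd [0.31 0.27 2.61] [6.2  2.95 0.74]
angle 0.74 len 74.9 (75.6) origin in tool xy [94.06 -6.17]
case world [0.52   0.3884 0.2113] yaw -38.51388853525546
[0.52   0.3885] yaw -38.48 res mm [ 0.4  0.3 -0.4 -0.3]
[0.52   0.3884] yaw -38.51 res mm [ 0.3  0.2 -0.3 -0.2]
```

```bash
python3 - <<'E'
from h import *
C=np.array([.5199,.3882,0]);psi=-38.6;p=C-Rd(psi)@[.0023,-.0011,0];print(p)
delta(p+[0,0,.21],psi);delta(p+[0,0,.079],psi)
E
```

```text
[0.51741624 0.38877525 0.        ]
t [91.3 -5.7  1.4] a [ 0.0009 -0.0002  0.0138]
t [ 91.2  -5.8 132.4] a [ 0.0009 -0.0002  0.0138]
```

servo_tool(deltas=[{"tx": 12, "ty": -1, "tz": 0, "ax": 0, "ay": 0, "az": 0.014, "claw": 30}, {"tx": 32, "ty": -2, "tz": 0, "ax": 0, "ay": 0, "az": 0.014, "claw": 30}, {"tx": 55, "ty": -4, "tz": 0, "ax": 0, "ay": 0, "az": 0.014, "claw": 30}, {"tx": 76, "ty": -5, "tz": 10, "ax": 0, "ay": 0, "az": 0.014, "claw": 30}, {"tx": 88, "ty": -5.7, "tz": 30, "ax": 0, "ay": 0, "az": 0.014, "claw": 30}, {"tx": 91.2, "ty": -5.7, "tz": 55, "ax": 0, "ay": 0, "az": 0.014, "claw": 30}, {"tx": 91.2, "ty": -5.7, "tz": 78, "ax": 0, "ay": 0, "az": 0.014, "claw": 30}, {"tx": 91.2, "ty": -5.7, "tz": 98, "ax": 0, "ay": 0, "az": 0.014, "claw": 30}, {"tx": 91.2, "ty": -5.7, "tz": 112, "ax": 0, "ay": 0, "az": 0.014, "claw": 30}, {"tx": 91.2, "ty": -5.7, "tz": 120, "ax": 0, "ay": 0, "az": 0.014, "claw": 30}, {"tx": 91.2, "ty": -5.7, "tz": 124, "ax": 0, "ay": 0, "az": 0.014, "claw": 30}, {"tx": 91.2, "ty": -5.7, "tz": 124, "ax": 0, "ay": 0, "az": 0.014, "claw": 30}])

```text
time_s: 24.8
tcp_pos: [0.5177, 0.3882, 0.0873]
ee_rot: [[0.781, -0.625, -0.001], [-0.625, -0.781, -0.001], [0.0, 0.001, -1.0]]
wrist_force: [-0.4, 0.3, -2.9]
gripper_width: 0.505
gripper_force: 30.0
```

```bash
python3 - <<'E'
from m4 import *
st();s=sense();print(s['tcp_pos'])
f='pics/w10.png';im=capture('wrist');cv2.imwrite(f,im)
a=cv2.resize(im[135:172,228:272],None,fx=8,fy=8,interpolation=cv2.INTER_CUBIC);b=cv2.resize(im[178:215,362:406],None,fx=8,fy=8,interpolation=cv2.INTER_CUBIC)
sd=capture('side'); q=proj('side',[.52,.39,.08]); u,v=q.astype(int); sd=cv2.resize(sd[v-45:v+55,u-80:u+80],None,fx=2.9,fy=2.9,interpolation=cv2.INTER_CUBIC)
o=np.zeros((296+sd.shape[0],710,3),np.uint8);o[:296,:352]=a;o[:296,356:708]=b;o[296:,:sd.shape[1]]=sd
cv2.imwrite('pics/z10.png',o);print(o.shape)
E
```

```text
stone xy mm -98.5 404.7 z 0.0873 F stone -0.5 0.2 -2.9 M [-0.01  0.1   0.01] yaw -38.66 tilt [-0.0006 -0.0013] 24.8
[0.51766579 0.38821827 0.08733971]
(586, 710, 3)
```

View pics/z10.png

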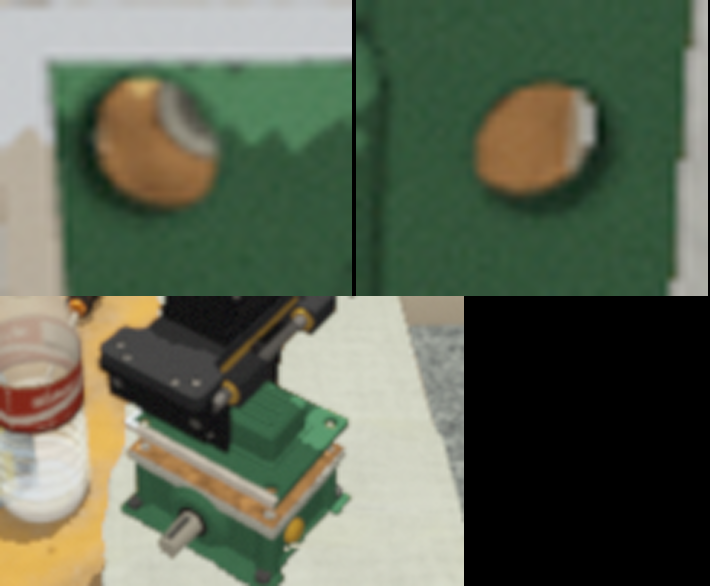

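The side view shows the cover squarely over the case with a clear gap. Hole b shows the case hole's grey rim up and to the right, as the parallax predicts. I'll lower to about a 6 mm gap and compare with the numeric prediction.

servo_tool(deltas=[{"tx": -0.3, "ty": 0, "tz": 4, "ax": 0, "ay": 0, "az": 0, "claw": 30}, {"tx": -0.5, "ty": -0.2, "tz": 8, "ax": 0, "ay": 0, "az": 0, "claw": 30}, {"tx": -0.5, "ty": -0.2, "tz": 11, "ax": 0, "ay": 0, "az": 0, "claw": 30}, {"tx": -0.5, "ty": -0.2, "tz": 12.5, "ax": 0, "ay": 0, "az": 0, "claw": 30}, {"tx": -0.5, "ty": -0.2, "tz": 12.5, "ax": 0, "ay": 0, "az": 0, "claw": 30}, {"tx": -0.5, "ty": -0.2, "tz": 12.5, "ax": 0, "ay": 0, "az": 0, "claw": 30}])

```text
time_s: 25.4
tcp_pos: [0.5171, 0.3896, 0.0749]
ee_rot: [[0.782, -0.624, -0.0], [-0.624, -0.782, -0.001], [0.0, 0.001, -1.0]]
wrist_force: [0.1, 0.4, -2.2]
gripper_width: 0.506
gripper_force: 30.0
```

```bash
python3 - <<'E'
from m4 import *
st();s=sense();print(s['tcp_pos']);p=s['tcp_pos'];Rm=s['ee_rot']
f='pics/w11.png';im=capture('wrist');cv2.imwrite(f,im)
x=fit(f,139,{},w=3.65)
# nominal cover pose level
xn=np.array([2.3,-1.1,7.3,0,0,np.radians(-.2)])
k=10;tiles=[]
Ci=np.array([.5199,.3882,0]);R=np.array(Rd(-38.4))*[1,-1,-1]
for h,(hx,hy) in dict(b=(51,36),d=(28,-36)).items():
    u,v=pj((hx,hy,5),xn)[0].astype(int); u0,v0=u-17,v-17
    t=cv2.resize(im[v0:v0+35,u0:u0+35],None,fx=k,fy=k,interpolation=cv2.INTER_CUBIC)
    th=np.linspace(0,2*np.pi,40)
    def dr(P,col): 
        cv2.polylines(t,[np.int32(((P-[u0,v0])+.5)*k)],True,col,1)
    for z,col in ((7,(255,0,255)),(0,(255,255,0))): dr(pj(np.c_[hx+4.5*np.cos(th),hy+4.5*np.sin(th),0*th+z],xn),col)
    W=Ci+(R@(np.c_[hx+3*np.cos(th),hy+3*np.sin(th),61.5+0*th]/1000).T).T
    Tm=np.eye(4);Tm[:3,:3]=Rm;Tm[:3,3]=p;dr(np.array([proj('wrist',w,Tm@H) for w in W]),(0,0,255)); tiles.append(t)
cv2.imwrite('pics/z11.png',np.hstack(tiles))
E
```

```text
stone xy mm -99.3 406.0 z 0.0749 F stone 0.1 0.4 -2.2 M [-0.01  0.12 -0.02] yaw -38.6 tilt [-0.0004 -0.0009] 25.4
[0.51707929 0.38960794 0.07485094]
pics/w11.png 45 20 25 [[235.3, 165.0], [239.5, 222.0]] [[405.5, 152.0], [400.5, 224.0]]
t [ 2.36 -1.31  7.31] rot deg [-0.15  0.29 -0.26] w 3.65 cost 0.11 sd [0.72 0.75 2.46] [14.28  3.9   1.01]
```

View pics/z11.png

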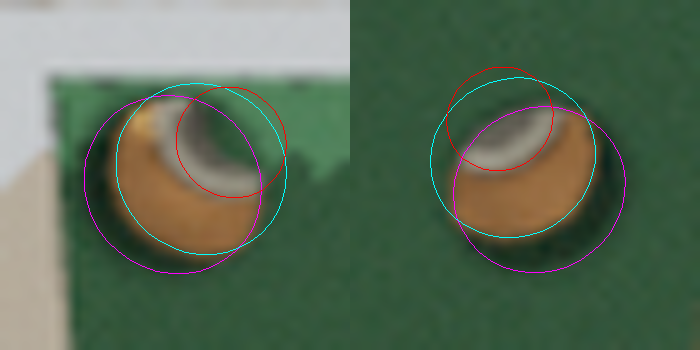

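The fit shows the cover level. Its rims match the overlay, and the case rings sit slightly up and left of concentric. I'll quantify the offset, since I've used all my picture views.

```bash
cat > m5.py <<'E'
from m4 import *
def align(f,gap,xn=np.array([2.3,-1.1,7.3,0,0,np.radians(-.2)]),k=10):
    im=cv2.imread(f);th=np.linspace(0,2*np.pi,60);P=[];I=[];Cs=[]
    for i,(hx,hy) in enumerate([(51,36),(28,-36)]):
        rim=lambda z,r:pj(np.c_[hx+r*np.cos(th),hy+r*np.sin(th),0*th+z],xn)
        u,v=pj((hx,hy,5),xn)[0].astype(int);u0,v0=u-17,v-17
        t=cv2.resize(im[v0:v0+35,u0:u0+35],None,fx=k,fy=k,interpolation=cv2.INTER_CUBIC).astype(float)
        m=np.ones(t.shape[:2],np.uint8)
        for z in (7,0): q=np.zeros_like(m);cv2.fillPoly(q,[np.int32((rim(z,3.9)-[u0,v0]+.5)*k)],1);m&=q
        br=((t[:,:,2]/(t[:,:,0]+1))>1.45).astype(np.uint8)
        ed=cv2.morphologyEx(br,cv2.MORPH_GRADIENT,np.ones((3,3),np.uint8))&m
        y,x=np.where(ed>0);pts=np.c_[x,y]/k-.5+[u0,v0]
        # to tool mm at gasket depth
        T=np.array([inT(q,(xn[2]+gap)/1000)[:2] for q in pts]); P.append(T);I.append(len(T))
        R=Ro.from_rotvec(xn[3:6]);Cs.append((R.apply([hx,-hy,0])+xn[:3])[:2])
    f2=lambda z,n=(0,1):np.concatenate([(np.linalg.norm(P[j]-Cs[j]-z[:2],axis=1)-z[2])/np.sqrt(I[j]) for j in n])
    s=least_squares(f2,[0,0,4],loss='soft_l1',f_scale=.02);print('case minus cover, tool mm',s.x[:2].round(2),'r',s.x[2].round(2),'rms',[np.sqrt(np.sum(f2(s.x,(j,))**2)).round(2) for j in (0,1)],I)
    for j in (0,1):
        q=least_squares(lambda z:f2([*z,s.x[2]],(j,)),s.x[:2],loss='soft_l1',f_scale=.02);print(' hole','bd'[j],q.x.round(2))
E
python3 -c "
from m5 import *
align('pics/w11.png',6.1)
s=sense();print(s['tcp_pos'])"
```

```text
case minus cover, tool mm [1.61 0.13] r 3.85 rms [np.float64(0.08), np.float64(0.09)] [386, 302]
 hole b [1.67 0.12]
 hole d [1.52 0.03]
[0.5171817  0.38966834 0.07503049]
```

servo_tool(deltas=[{"tx": 0.8, "ty": 0.1, "tz": 0.5, "ax": 0, "ay": 0, "az": 0, "claw": 30}, {"tx": 1.6, "ty": 0.1, "tz": 1.2, "ax": 0, "ay": 0, "az": 0, "claw": 30}, {"tx": 1.6, "ty": 0.1, "tz": 1.2, "ax": 0, "ay": 0, "az": 0, "claw": 30}, {"tx": 1.6, "ty": 0.1, "tz": 1.2, "ax": 0, "ay": 0, "az": 0, "claw": 30}, {"tx": 1.6, "ty": 0.1, "tz": 1.2, "ax": 0, "ay": 0, "az": 0, "claw": 30}, {"tx": 1.6, "ty": 0.1, "tz": 1.2, "ax": 0, "ay": 0, "az": 0, "claw": 30}])

```text
time_s: 25.95
tcp_pos: [0.5183, 0.3885, 0.0738]
ee_rot: [[0.781, -0.624, -0.0], [-0.624, -0.781, -0.001], [0.0, 0.001, -1.0]]
wrist_force: [0.2, -0.8, -2.7]
gripper_width: 0.502
gripper_force: 30.0
```

```bash
python3 -c "
from m5 import *
st();s=sense();print(s['tcp_pos'],s['gripper_force'])
f='pics/w12.png';cv2.imwrite(f,capture('wrist'))
x=fit(f,139,{},w=3.65)
align(f,(s['tcp_pos'][2]-.0615)*1000-7.3)"
```

```text
stone xy mm -97.9 405.1 z 0.0738 F stone 0.3 -0.8 -2.7 M [ 0.05  0.2  -0.01] yaw -38.61 tilt [-0.0003 -0.0006] 25.95
[0.51834785 0.38852157 0.0738364 ] 29.98576040379703
pics/w12.png 45 20 25 [[235.3, 165.0], [239.4, 222.0]] [[405.5, 152.0], [400.5, 224.0]]
t [ 2.37 -1.29  7.29] rot deg [ 0.34  0.29 -0.24] w 3.65 cost 0.12 sd [0.71 0.76 2.66] [14.36  3.9   1.01]
case minus cover, tool mm [-0.03  0.09] r 3.85 rms [np.float64(0.08), np.float64(0.08)] [462, 387]
 hole b [0.02 0.1 ]
 hole d [-0.11  0.04]
```

```bash
python3 -c "
from station import *
print(finish_job())"
```

```text
the job is handed in; nothing more can be done
None
```

I handed the job in: both bare edges were drawn along the stone left to right, long then short. The short edge was done twice, because the cover tilted about 3.5° in the grip somewhere before I checked after the first pass, so I set it down on the bench, regripped it and redid that edge. The cover is now held level about 5 mm above the gasket; holes b and d measured within about 0.1 mm, and a and c follow from those two. I didn't look again at the jar, screwdriver, spanner and nut, but no move went near them.

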